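# Load the ballast plate into a buggy chassis and clip it in

### The job

Slide the brass weight that lies on the rear deck of the model buggy's chassis forward over the raised lip so that it drops into the battery pocket and lies flat on its floor, feeling for the far lip so that its nose does not ride up on that, then swing the steel retaining clip across it as far as it goes. Push and press gently, and leave the rest of the things on the bench and on the chassis where they are.

Things in the scene. Friction and masses are not known exactly. Their poses are not given: they have to be found in the camera images.
- chassis: Aluminium buggy chassis, 378 x 108 mm, fixed on a black stand. Origin: on the bench top, on the centre line. x points forward (rear deck, lip, pocket, front wheels), y to the chassis' left, z up. Front wheels, 84 mm diameter, at x=111 to 195 mm, y=+-85 to +-121 mm, tops at z=92 mm. In the channel sits the black battery tray with the lip and the pocket.
- deck (a point): On the rear deck's top, chassis x=-150, y=0, z=50 mm. The deck runs level from x=-190 mm to the lip. Black rails, 5 mm thick, line deck and pocket on both sides, inner faces at y=+-24.5 mm, tops at z=55 mm (5 mm above the deck). Pushing at the plate with the fingertips 4 to 5 mm above the deck clears the lip.
- pocket (a point): NOMINAL centre of the pocket floor (chassis x=49, y=0, z=48.5 mm). The black tray is clamped in slots, up to 10 mm ahead of or behind nominal (not measured: feel for it). Nominal x: lip -22 to 0 mm (gentle ramp from the deck, round crest at x=-3, z=53, then a steep 4.5 mm drop); flat floor to 97 mm; far lip, a 40 degree ramp up to z=54 at x=103 mm.
- weight: Brass plate 95 x 46 x 8 mm, 0.23 to 0.38 kg, loose on the deck, long side along the chassis; push it at its rear end. Origin: centre of its underside, z up. Its tail drops off the lip's crest only when its nose is 2 mm from the far lip (or needs pressing down). There the push stiffens by some N: pushed on, the nose climbs the far lip and is out of the pocket. Seated, its top is 6.5 mm above the deck.
- clip (a joint): Angle of the flat steel clip on an upright pivot at chassis x=45, y=39 mm. 0: points forward (+x); grows clockwise seen from above, towards the pocket; 1.571 is its stop, pointing right (-y) across the plate. Starts -0.7 to 0 (negative: swung outward). 4 mm thick, underside at z=58.5 mm. Stays where left; needs about 2 N at the post.
- clip_post (a point): Top centre of the upright post at the clip's free end: 10 mm diameter, 20 mm high (chassis z=62.5 to 82.5 mm), 40 mm from the pivot. Push it sideways to turn the clip.
- motor: Dark steel motor can, 36 mm diameter, 45 mm high, standing loose on the front deck; origin: centre of its underside. Leave alone.
- spare_wheel: Black tyre on a white rim, 84 mm diameter, 36 mm high, lying flat beside the chassis' rear, left; origin: centre of its underside. Leave alone.
- spare_plate: Shorter brass plate 80 x 40 x 8 mm lying on the bench beside the chassis' rear, right; origin: centre of its underside. Leave alone.
- driver: Screwdriver, 190 mm long, lying on the bench to the chassis' right; origin: at its middle. Leave alone.
- glue: Small glue bottle, 34 mm diameter, 85 mm high; origin: centre of its underside. Leave alone.
- tea: Drink bottle, 62 mm diameter, 170 mm high; origin: centre of its underside. Leave alone.
- shock: Aluminium damper, 24 mm diameter, 70 mm high, standing; origin: centre of its underside. Leave alone.
- nose (a point): Middle of the brass weight's lower front edge (the end towards the lip), 47.5 mm ahead of its origin along its x. On the pocket floor it is at chassis z=48.5 mm.

How it is judged:
On the way, in this order (a step that is already met when the one before it is completed fails the run):
1. the brass weight lies flat on the pocket floor, over the lip, with the clip not yet across it (z of weight in the frame of chassis between 0.047 and 0.0498 m and horizontal distance between weight and pocket below 0.015 m and angle between weight's own z axis and vertical below 0.02 rad and value of joint clip below 0.6 rad), for 0.2 s.
2. the clip is swung across the weight to its stop (value of joint clip above 1.45 rad), for 0.2 s.
At the end, for the whole second after the job is handed in: The brass weight rests flat (within 0.02 rad) on the pocket floor (within 1.5 mm), within 15 mm of the nominal pocket centre, and the clip points across it (at least 1.45 rad) (z of weight in the frame of chassis between 0.047 and 0.0498 m and horizontal distance between weight and pocket below 0.015 m and angle between weight's own z axis and vertical below 0.02 rad and linear speed of weight below 0.01 m/s and value of joint clip above 1.45 rad); the robot touches nothing.
It fails at once if the robot pushes or presses on the weight with more than 40 N (contact force between any of the arm, the fingers and weight above 40 N).
It fails at once if the robot pushes or presses on the chassis or its clip with more than 40 N (contact force between any of the arm, the fingers and chassis above 40 N).
It fails at once if the weight's nose, once down in the pocket, rides up the far lip by more than 2 mm (x of weight in the frame of chassis above 0.034 m and z of nose in the frame of chassis above 0.0505 m).
It fails at once if a bystander on the bench or the motor is moved by more than 20 mm (distance of any of motor, spare_wheel, spare_plate, driver, glue, tea, shock from where it was at the start of the episode above 0.02 m).
It also fails if it takes over 64 s, if anything falls off the work surface, if the arm or the gripper's body presses on something with over 40 N, if the wrist force passes 120 N, or if a joint passes its speed limit or range.

### The arm

A 7-joint arm with a two-finger parallel gripper is mounted at the origin on the work surface. World frame = base frame: x ahead of the robot, y to its left, z up, the work surface at z = 0. Lengths are in m, angles in rad, forces in N, time in s.
With the tool pointing down it reaches from about 0.35 to 0.9 m from the base axis. Payload 8.1 kg.
Tool frame: the origin (TCP) lies midway between the tips of the shut fingers; the grasp point (between the pads) lies 19 mm behind it; z points along the fingers, y is the direction in which the jaws open and shut (so a half turn about z gives the same grasp; the last joint's range is limited). The gripper opens to 85 mm and grips with 20 to 120 N. Pads are 22 mm wide; open, the fingers measure 114 mm over their backs; the gripper's body (76 mm by 85 mm) begins 54 mm behind the grasp point. The pads swing forward as they close: fully open they stand 13 mm farther back than shut.
Start: joints at [1.057, 0.434, 0.025, 1.573, -0.012, 1.134, -0.075], TCP at [0.25, -0.573, 0.207] pointing down, gripper open.
Joint ranges: [-2.62, 2.62], [-0.44, 2.09], [-1.27, 1.32], [0.08, 2.57], [-1.32, 4.46], [0.12, 2], [-2.74, 2.74]. Speed limits (rad/s): [2.22, 2.22, 3.01, 3.01, 3.14, 3.14, 3.14].

### API

Orientations are given as [roll, pitch, yaw] about the fixed x, y, z axes, in that order (R = Rz(yaw) Ry(pitch) Rx(roll)).
In Python, from plant import r gives the robot as it stands. The module is installed in compiled form; this text tells all that it offers.
- The arm moves only by the shell command python3 -m creep 'ROWS' [OPENING] [FORCE]. ROWS is JSON, a list that holds one entry, the list of rows, each a list of 4 numbers: the shift along the tool's x, y, z in m, then the turn about the tool's z in rad. A call has 1 to 8 rows; each row is the pose to reach, as a shift and turn from the pose measured when the call began, along the tool's axes at that moment; what a row does not reach only later rows make up. A row lasts 1/10 s, in which the tool goes at most 50 mm and 8.59 degrees, less where a joint would pass 70% of its speed; a pose out of reach is approached as far as the arm can. A call with a gripper value outside its range is refused whole. OPENING is the opening, from 0 (shut) to 1 (fully open), set as the call begins (- or left out, the last holds). The fingers move at their own pace and stop on an object; FORCE is the grip in N (left out, the last holds). Time passes only in rows, so rows that repeat a pose let the fingers close. It gives the time, the measured TCP pose, the force and the opening at its end, in the units of the state.
- r.get_obs(): the state, without advancing time (a new reading comes with each control period).
- r.capture(name): name is "side" or "top"; returns the picture (480x640x3 uint8, red, green, blue); there is no depth.
- r.camera_params(name): a dict with "vertical_fov" (degrees; the focal length in pixels is half the picture's height over the tangent of half this angle, whatever the lens; pixels are square), "cx", "cy" (the principal point, pixels), "cam_to_world" (4x4, takes a point from camera to world coordinates). Camera axes: x right, y down, z forward; pixel columns grow to the right and rows downward; lengths in m; the calibration is good to about 2 mm. A picture is of the moment at which its call begins. camera_params takes no time and is no camera call.
- r.job_done(): hands the job in, once; it reports no verdict.
The state is a dict: "clock": time; "joint_positions": joint angles; "joint_velocities": joint speeds; "joint_efforts": joint torques, N m; "eef_pos": TCP position; "eef_rot": TCP orientation; "force": force on the tool from outside, world axes, zero at the start; "torque": the same for the moment, N m; "grip_width": finger opening in m.
Only numpy, scipy, OpenCV 4.12 (cv2) and the standard library are available. Lean on these libraries where they do the work, as an engineer would, in place of code of your own. Each camera call takes 0.05 s, during which the arm holds its last target.

## Working session

There is one attempt and no reset: what is moved stays moved. The work goes in short steps, Python scripts to look and compute and a shell command to move; the robot and the scene stay as the last step left them, time stands still between calls to the robot, and variables do not carry over. Pictures are saved under pics/ and viewed, and the job is handed in when it is done.

```bash
ls; mkdir -p pics
python3 - <<'E'
from plant import r
import cv2,numpy as np
o=r.get_obs()
print({k:np.round(v,3).tolist() for k,v in o.items()})
for n in("side","top"):
    cv2.imwrite(f"pics/{n}0.png",r.capture(n)[:,:,::-1])
    p=r.camera_params(n);print(n,p["vertical_fov"],p["cx"],p["cy"],np.round(p["cam_to_world"],4).tolist(), list(p))
E
```

```text
pics
{'clock': 0.0, 'joint_positions': [1.057, 0.435, 0.025, 1.574, -0.012, 1.134, -0.075], 'joint_velocities': [-0.002, -0.001, 0.0, 0.001, -0.001, 0.002, 0.001], 'joint_efforts': [-0.001, -67.048, 1.025, -31.623, 0.016, 0.013, 0.0], 'eef_pos': [0.249, -0.573, 0.207], 'eef_rot': [-3.14, 0.0, 0.411], 'force': [0.305, -0.303, -0.086], 'torque': [-0.021, 0.051, 0.006], 'grip_width': 0.085}
side 47.716522239406196 319.45854869765276 241.59543592102386 [[-0.9972, -0.0444, 0.0601, 0.5114], [-0.0724, 0.7751, -0.6277, 0.6964], [-0.0187, -0.6303, -0.7762, 0.918], [0.0, 0.0, 0.0, 1.0]] ['vertical_fov', 'cx', 'cy', 'cam_to_world']
top 47.77319786284667 318.86098579619727 245.85999339556943 [[-0.0093, -0.9943, 0.1064, 0.4365], [-0.9999, 0.0081, -0.0111, 0.0038], [0.0102, -0.1065, -0.9943, 1.1924], [0.0, 0.0, 0.0, 1.0]] ['vertical_fov', 'cx', 'cy', 'cam_to_world']
```

View pics/side0.png

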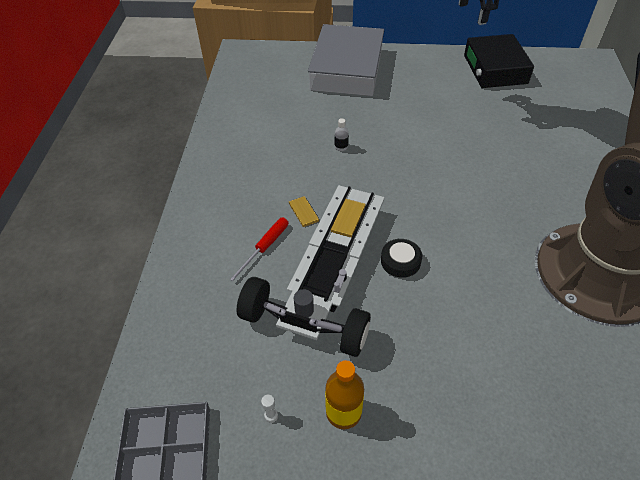

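View pics/top0.png

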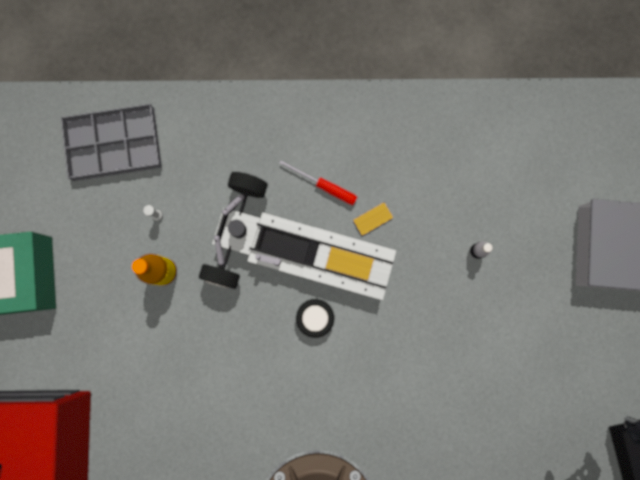

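```bash
cat > h.py <<'E'
import numpy as np,cv2
from plant import r
def ray(n,uv):
    p=r.camera_params(n);f=240/np.tan(np.radians(p["vertical_fov"]/2));M=np.array(p["cam_to_world"])
    d=M[:3,:3]@np.array([(uv[0]-p["cx"])/f,(uv[1]-p["cy"])/f,1.]);return M[:3,3],d
def onz(n,uv,z):
    c,d=ray(n,uv);return c+d*(z-c[2])/d[2]
def proj(n,P):
    p=r.camera_params(n);f=240/np.tan(np.radians(p["vertical_fov"]/2));M=np.array(p["cam_to_world"])
    q=M[:3,:3].T@(np.array(P)-M[:3,3]);return np.array([p["cx"]+f*q[0]/q[2],p["cy"]+f*q[1]/q[2]])
def two(a,b):
    (c1,d1),(c2,d2)=ray("side",a),ray("top",b)
    A=np.stack([d1,-d2],1);t=np.linalg.lstsq(A,c2-c1,rcond=None)[0]
    P,Q=c1+d1*t[0],c2+d2*t[1];return (P+Q)/2,np.linalg.norm(P-Q)
E
python3 - <<'E'
from h import *
for n in("side","top"):
    im=cv2.imread(f"pics/{n}0.png")
    hsv=cv2.cvtColor(im,cv2.COLOR_BGR2HSV)
    m=cv2.inRange(hsv,(15,120,90),(30,255,255))
    cs,_=cv2.findContours(m,cv2.RETR_EXTERNAL,cv2.CHAIN_APPROX_NONE)
    for c in cs:
        if cv2.contourArea(c)>100:
            rc=cv2.minAreaRect(c);b=cv2.boxPoints(rc)
            M=cv2.moments(c);ce=(M['m10']/M['m00'],M['m01']/M['m00'])
            print(n,np.round(ce,1),np.round(b,1).tolist(),"z58:",np.round(onz(n,ce,.058),4), [np.round(onz(n,q,.058)[:2],4).tolist() for q in b])
    m=(im.min(2)>195).astype(np.uint8)*255 
    cs,_=cv2.findContours(m,cv2.RETR_EXTERNAL,cv2.CHAIN_APPROX_NONE)
    for c in cs:
        if cv2.contourArea(c)>300: print(n,"white",cv2.contourArea(c),np.round(cv2.boxPoints(cv2.minAreaRect(c)),1).tolist())
s=cv2.imread("pics/side0.png")[170:370,220:420];cv2.imwrite("pics/s0c.png",cv2.resize(s,(800,800),interpolation=cv2.INTER_CUBIC)[:, :][100:700])
t=cv2.imread("pics/top0.png")[160:310,190:410];cv2.imwrite("pics/t0c.png",cv2.resize(t,(792,540),interpolation=cv2.INTER_CUBIC))
E
```

```text
side [342.4 395.2] [[325.0, 361.0], [362.0, 361.0], [362.0, 425.0], [325.0, 425.0]] z58: [0.5163 0.3261 0.058 ] [[0.5492, 0.266], [0.4853, 0.262], [0.4827, 0.374], [0.5418, 0.3778]]
side [347.8 216.9] [[330.0, 230.1999969482422], [345.3999938964844, 195.3000030517578], [365.1000061035156, 203.89999389648438], [349.70001220703125, 238.89999389648438]] z58: [ 0.523  -0.0698  0.058 ] [[0.5583, -0.0306], [0.5307, -0.1328], [0.4872, -0.1092], [0.5167, -0.0097]]
side [303.5 211.1] [[287.79998779296875, 201.6999969482422], [302.3999938964844, 192.8000030517578], [318.8999938964844, 219.8000030517578], [304.29998779296875, 228.8000030517578]] z58: [ 0.6181 -0.081   0.058 ] [[0.6549, -0.1065], [0.6255, -0.1352], [0.5834, -0.0581], [0.6121, -0.0317]]
side [253.4  21.8] [[193.0, 0.0], [316.0, 0.0], [316.0, 77.0], [193.0, 77.0]] z58: [ 0.8423 -0.8507  0.058 ] [[1.0582, -0.9772], [0.6611, -0.9914], [0.629, -0.5716], [0.9646, -0.5566]]
side white 343.5 [[390.0, 243.0], [414.0, 243.0], [414.0, 261.0], [390.0, 261.0]]
top [154.4 269.2] [[128.1999969482422, 276.3999938964844], [137.60000610351562, 24
[... 409 characters left out ...]
, -0.1225], [0.4846, -0.1082]]
top [372.6 218.8] [[352.6000061035156, 220.0], [383.5, 201.89999389648438], [392.6000061035156, 217.5], [361.70001220703125, 235.60000610351562]] z58: [ 0.6146 -0.1233  0.058 ] [[0.6124, -0.0808], [0.6507, -0.1473], [0.617, -0.1659], [0.579, -0.0995]]
top white 387.0 [[299.0, 318.0], [314.5, 302.5], [330.0, 318.0], [314.5, 333.5]]
top white 743.5 [[279.70001220703125, 269.1000061035156], [282.1000061035156, 260.6000061035156], [383.8999938964844, 289.70001220703125], [381.5, 298.20001220703125]]
top white 1429.0 [[232.3000030517578, 251.3000030517578], [234.1999969482422, 212.5], [395.6000061035156, 220.39999389648438], [393.70001220703125, 259.20001220703125]]
```

View pics/s0c.png

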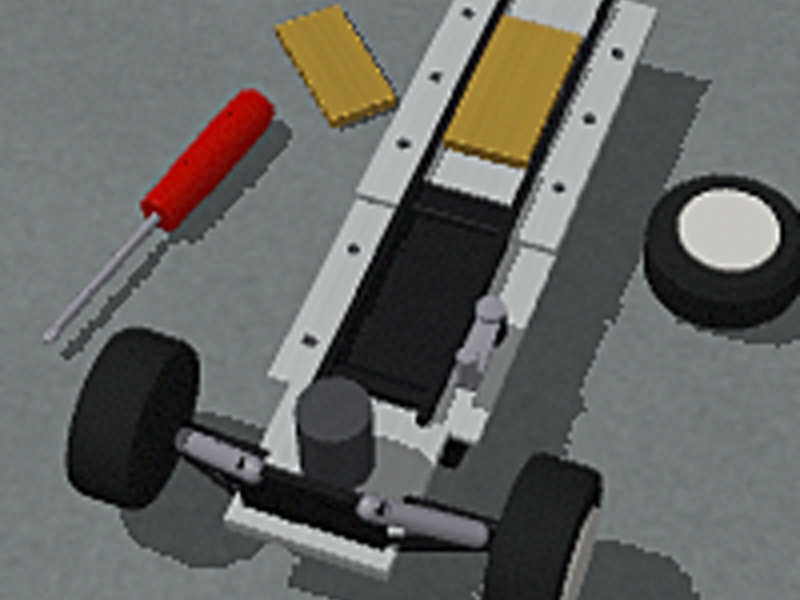

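View pics/t0c.png

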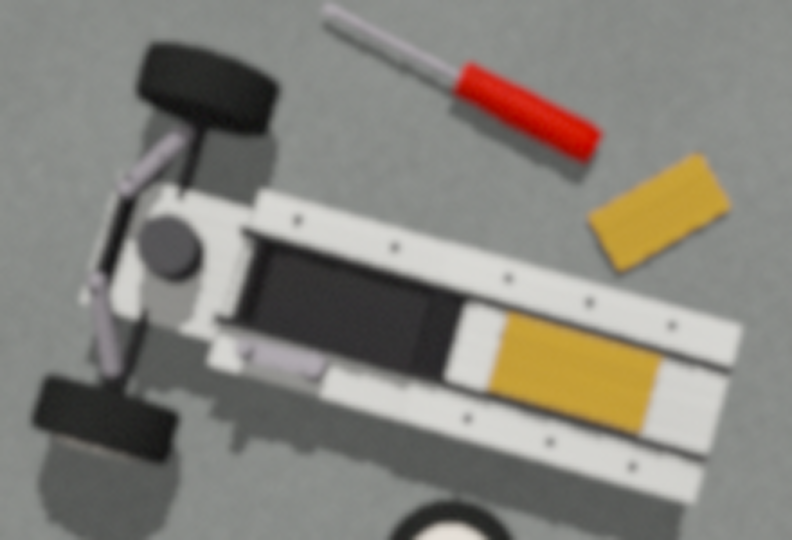

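Run:
```python
import cv2
s=cv2.imread("pics/side0.png");t=cv2.imread("pics/top0.png")
def c(im,x,y,w,h,k,n):
    cv2.imwrite(n,cv2.resize(im[y:y+h,x:x+w],(w*k,h*k),interpolation=cv2.INTER_CUBIC))
c(s,310,170,100,75,8,"pics/a1.png"); c(s,260,230,100,75,8,"pics/a2.png"); c(t,200,200,100,75,8,"pics/a3.png"); c(t,310,230,100,75,8,"pics/a4.png");c(s,290,250,80,60,10,"pics/a5.png")
```

```text
(no output)
```

View pics/a1.png

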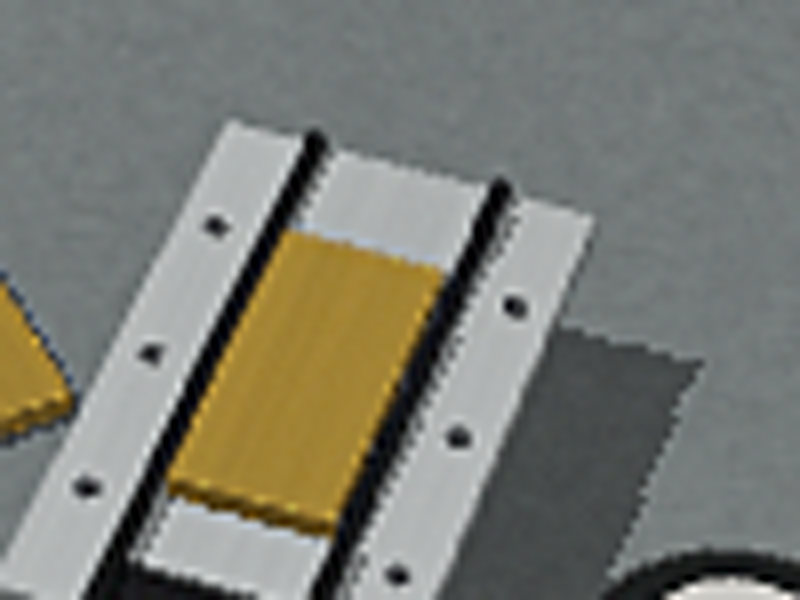

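View pics/a5.png

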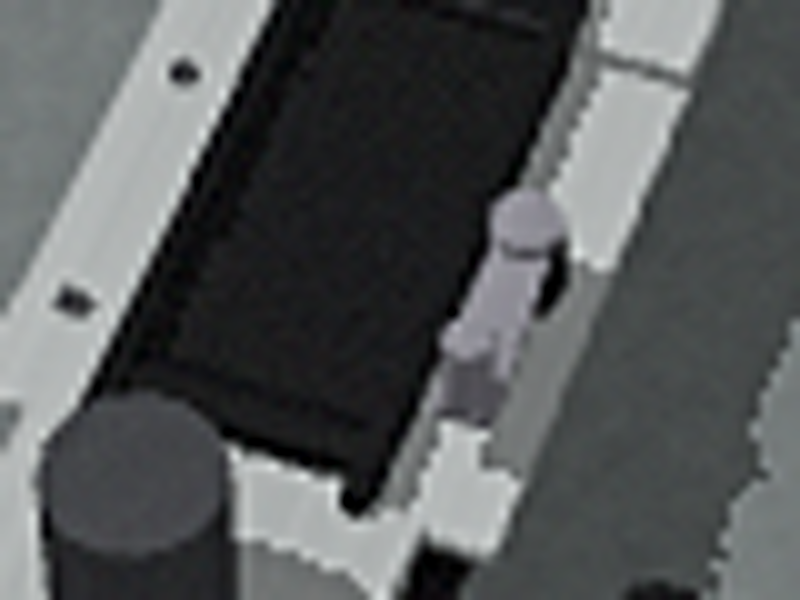

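View pics/a3.png

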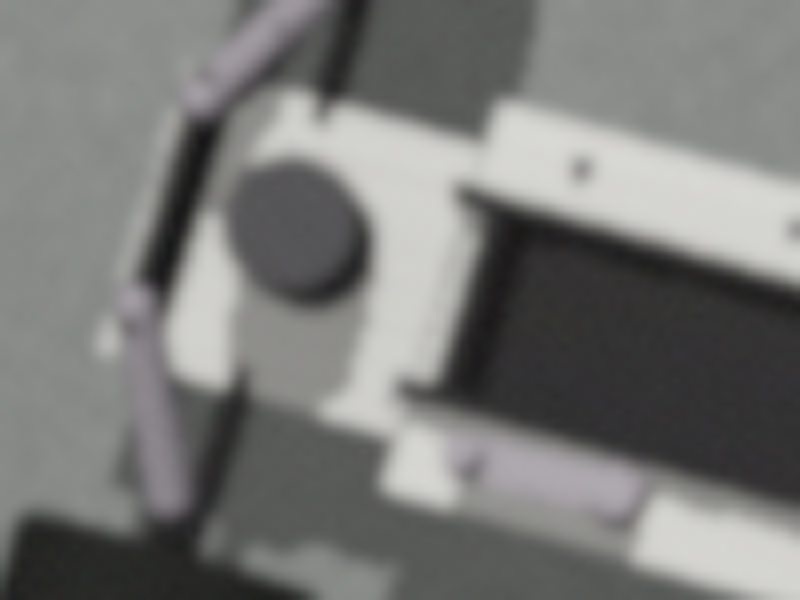

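View pics/a4.png

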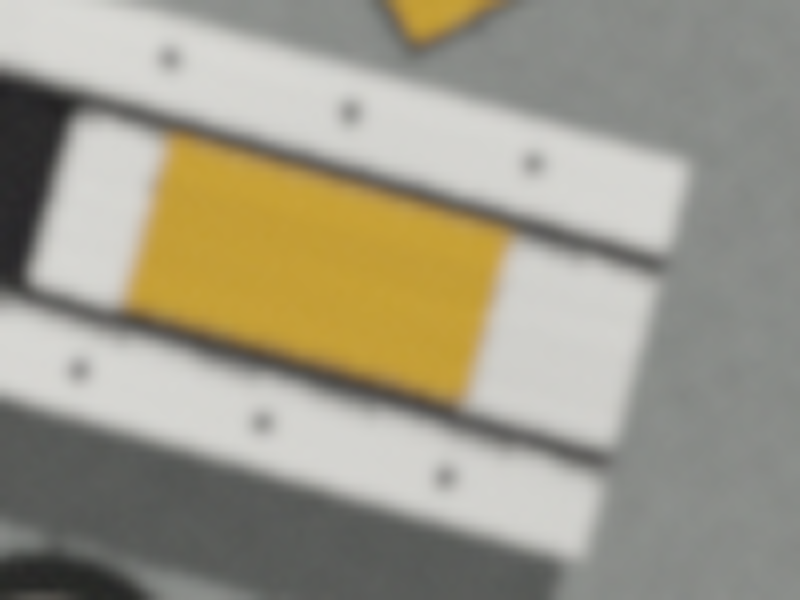

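Run:
```python
from h import *
P={}
for n,a,b in [("RR",(338.6,185.0),(396.4,250.0)),("RL",(384.25,197.25),(383.4,299.75)),
 ("plateRR",(310+285/8,170+230/8),(310+512/8,230+232/8)),("plateRL",(310+445/8,170+270/8),(310+462/8,230+405/8)),
 ("plateFR",(310+170/8,170+487/8),(310+165/8,230+132/8)),("plateFL",(310+333/8,170+525/8),(310+125/8,230+308/8)),
 ("posttop",(336.8,283.5),(258.1,257)),("pivot",(342.8,271.5),(276,261))]:
    P[n]=two(a,b);print(n,np.round(P[n][0],4),round(P[n][1],4))
# chassis frame
from scipy.spatial.transform import Rotation
for zz in(.05,.052):
  L=onz("top",(383.4,299.75),zz);R=onz("top",(396.4,250.0),zz)
  print("top-only",L,R,np.linalg.norm(L-R),np.degrees(np.arctan2(*(L-R)[:2][::-1]))-90)
  L=onz("side",(384.25,197.25),zz);R=onz("side",(338.6,185.0),zz)
  print("side-only",L,R,np.linalg.norm(L-R),np.degrees(np.arctan2(*(L-R)[:2][::-1]))-90)
# right strip outer edge in top via points along
for A,B in [((262,190),(741,325)),((325,395),(695,502))]:
  a=onz("top",(190+A[0]/3.6,160+A[1]/3.6),.05);b=onz("top",(190+B[0]/3.6,160+B[1]/3.6),.05)
  print("edge",a,b,np.linalg.norm(a-b),np.degrees(np.arctan2(*(a-b)[:2][::-1])))
```

```text
RR [ 0.5482 -0.1736  0.0481] 0.0012
RL [ 0.4444 -0.1442  0.0446] 0.0011
plateRR [ 0.5296 -0.1248  0.0553] 0.0004
plateRL [ 0.485  -0.1107  0.0569] 0.0021
plateFR [ 0.5564 -0.0338  0.0525] 0.001
plateFL [ 0.5118 -0.0228  0.0528] 0.0027
posttop [0.5352 0.1167 0.0785] 0.003
pivot [0.5264 0.0806 0.068 ] 0.001
top-only [ 0.44383901 -0.14346326  0.05      ] [ 0.54859889 -0.17338497  0.05      ] 0.10894926486154262 74.05950186056853
side-only [ 0.44535758 -0.13911737  0.05      ] [ 0.54751589 -0.17160979  0.05      ] 0.10720110510357897 72.35624228373698
top-only [ 0.44382624 -0.14320546  0.052     ] [ 0.54840272 -0.17307479  0.052     ] 0.10875852582119858 74.0595018605685
side-only [ 0.44550975 -0.13719233  0.052     ] [ 0.54743267 -0.16960988  0.052     ] 0.1069541046689136 72.35624228373698
edge [0.63068524 0.1099412  0.05      ] [ 0.54801679 -0.17216654  0.05      ] 0.29397082923298923 73.66738137003183
edge [0.5088429 0.0728678 0.05     ] [ 0.44448425 -0.14275292  0.05      ] 0.22502073982432694 73.38064512177768
```

```bash
python3 -m creep '[[[0.036,-0.026,0,-0.11],[0.072,-0.052,0,-0.22],[0.108,-0.079,0,-0.33],[0.144,-0.105,0,-0.44],[0.18,-0.131,0,-0.55],[0.216,-0.158,0,-0.66],[0.252,-0.184,0,-0.77],[0.288,-0.21,0,-0.87]]]' 0 40
cat >> h.py <<'E'
YAW=1.2846;O=np.array([.5497,.0245]);U=np.array([np.cos(YAW),np.sin(YAW)]);V=np.array([-U[1],U[0]])
def st():
    o=r.get_obs();p=np.array(o["eef_pos"]);rel=p[:2]-O;yaw=o["eef_rot"][2]
    f=np.array(o["force"])
    print("t",round(float(o["clock"]),2),"pos",np.round(p,4),"rot",np.round(o["eef_rot"],4),"chassis mm x,y",np.round([1e3*rel@U,1e3*rel@V],1),"F u,v,z",np.round([f[:2]@U,f[:2]@V,f[2]],2),"w",round(float(o["grip_width"]),4))
    return p,yaw
def to(cx,cy,z,cyaw=None):
    p,yaw=st();d=O+cx/1e3*U+cy/1e3*V-p[:2]
    X=np.array([np.cos(yaw),np.sin(yaw)]);Y=np.array([np.sin(yaw),-np.cos(yaw)])
    print("shift tool",np.round([d@X,d@Y,p[2]-z],4),"turn",None if cyaw is None else round((yaw-(YAW+cyaw)+np.pi)%(2*np.pi)-np.pi,4))
E
python3 -c "
from h import *
to(-176,0,.10,0)"
```

```text
clock: 0.9
eef_pos: [0.4299, -0.2634, 0.2068]
eef_rot: [-3.14, -0.001, 1.285]
force: [1.2, -0.3, -0.9]
grip_width: -0.0004
t 0.9 pos [ 0.4299 -0.2634  0.2068] rot [-3.1404e+00 -9.0000e-04  1.2850e+00] chassis mm x,y [-310.    33.6] F u,v,z [ 0.07 -1.18 -0.94] w -0.0004
shift tool [0.134  0.0337 0.1068] turn 0.0004
```

```bash
python3 -m creep '[[[0.03,0.008,0.02,0],[0.065,0.016,0.04,0],[0.1,0.025,0.065,0],[0.134,0.0337,0.09,0],[0.134,0.0337,0.107,0],[0.134,0.0337,0.115,0],[0.134,0.0337,0.115,0]]]'
python3 - <<'E'
from h import *
to(-176,0,.0545,0)
s=r.capture("side");t=r.capture("top")
def c(im,x,y,w,h,k,n):
    cv2.imwrite(n,cv2.resize(im[y:y+h,x:x+w,::-1],(w*k,h*k),interpolation=cv2.INTER_CUBIC))
c(s,300,130,100,75,8,"pics/b1.png"); c(t,310,200,133,100,6,"pics/b2.png")
E
```

```text
clock: 1.6
eef_pos: [0.4987, -0.1447, 0.0908]
eef_rot: [-3.138, -0.0, 1.284]
force: [-1.0, -0.0, -0.2]
grip_width: -0.0004
t 1.6 pos [ 0.4987 -0.1447  0.0908] rot [-3.1377e+00 -3.0000e-04  1.2844e+00] chassis mm x,y [-176.7    1.2] F u,v,z [-0.31  0.96 -0.16] w -0.0004
shift tool [0.0007 0.0012 0.0363] turn -0.0002
```

View pics/b1.png

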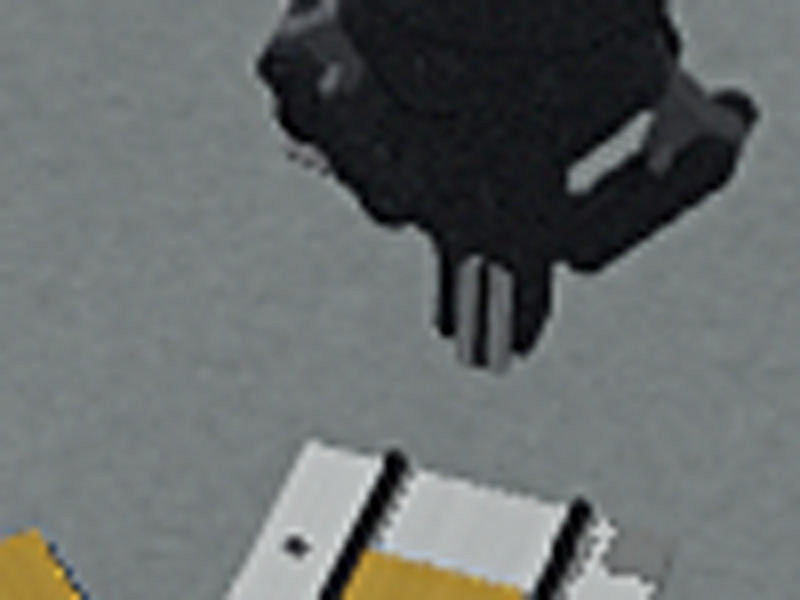

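View pics/b2.png

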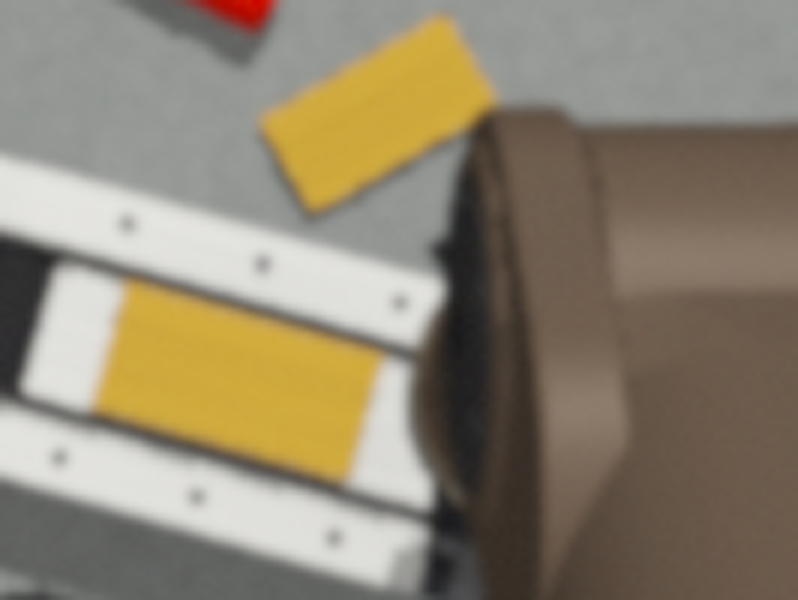

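Run:
```python
from h import *
p=r.get_obs()["eef_pos"];print(proj("side",p), onz("side",(360.6,176.2),p[2]))
for dx in(-11,11):print(proj("side",np.r_[np.array(p[:2])+dx/1e3*U,p[2]]))
```

```text
[360.31124943 180.55326489] [ 0.49948973 -0.15863709  0.09235399]
[361.8706088  177.17333732]
[358.73461367 183.97063923]
```

Run:
```python
from h import *
s=r.capture("side");p,_=st();print(proj("side",p))
g=s.max(2)
print(g[165:190,352:370])
```

```text
t 1.75 pos [ 0.5001 -0.1452  0.0927] rot [-3.1415e+00 -5.0000e-04  1.2834e+00] chassis mm x,y [-176.8   -0.4] F u,v,z [-0.12  0.23 -0.82] w -0.0001
[360.16023833 180.43068944]
[[130 140  49  13  40 104 100  26  36 104  97  57  24  26  21  24  82 138]
 [133 140  47  20  45 107 104  28  35  98  99  56  19  28  19  20  82 136]
 [129 137  14  22  45 102 108   9  55 103 102  57  18  29  20  17  82 137]
 [126 140   8  18  44 103 102   6  55 100  99  35  24  28  24  23 111 132]
 [126 140   0  11  43 103  99   7  61 103  99  39  22  25  20  55 135 130]
 [126 136  68   2  36 100 104   6  61 101 100  35  23  20  16 110 132 130]
 [126 128 130 101  82 101  99   8  84  99  99  33  18  23  51 139 131 125]
 [126 121 127 130 115  93  75   5  80 101  96  28  10  16 109 135 127 127]
 [123 121 125 126 109  99  79   5  78  99  93  80  38  70 132 129 126 130]
 [123 129 127 128 108  99  71   0  74  95  89 121 135 132 127 125 126 127]
 [123 122 127 128 129 132 129 129 107  93 100 128 128 128 123 121 123 126]
 [123 122 121 122 124 126 125 125 127 128 123 125 124 126 122 122 125 127]
 [124 123 121 121 123 12
[... 251 characters left out ...]
125 127 126 124 125 125]
 [121 121 121 120 122 126 126 126 124 124 124 123 122 124 126 127 127 127]
 [124 121 124 123 123 122 120 124 127 127 129 129 123 122 124 125 125 125]
 [124 125 125 122 120 120 121 126 124 126 124 129 129 128 129 129 123 122]
 [127 127 124 127 122 121 122 122 122 126 128 126 125 127 132 127 125 125]
 [124 125 124 127 125 122 123 124 129 127 124 125 125 123 126 126 122 124]
 [124 123 125 120 124 125 122 125 126 127 127 128 125 122 120 124 123 125]
 [125 123 121 123 123 123 125 125 128 126 122 126 125 124 124 128 124 123]
 [142 115 117 119 120 122 123 124 126 126 119 121 124 127 127 129 127 125]
 [197 191 171 133 134 114 116 116 124 125 125 121 123 124 124 123 124 125]]
```

Run:
```python
from h import *
print(proj("side",[.249,-.573,.207]),proj("side",[.249,-.573,.226]))
p=np.array([.5001,-.1452,.0927])
for dz in(0,.01,.02,.03):print(dz,proj("side",p+[0,0,dz]),proj("side",np.r_[p[:2]+.011*U,p[2]+dz]))
s=cv2.imread("pics/side0.png")[0:60,440:520];cv2.imwrite("pics/c1.png",cv2.resize(s,(800,600),interpolation=cv2.INTER_CUBIC))
s=r.capture("side")[100:220,280:440,::-1];cv2.imwrite("pics/c2.png",cv2.resize(s,(800,600),interpolation=cv2.INTER_CUBIC))
```

```text
[468.82244315  28.20209385] [470.34716409  20.88449733]
0 [360.16764738 180.43938772] [358.58985923 183.85690425]
0.01 [360.35242292 177.08284872] [358.76505292 180.5046291 ]
0.02 [360.53968701 173.68110417] [358.94261935 177.10695227]
0.03 [360.72949024 170.23323465] [359.12260706 173.66294515]
```

View pics/c1.png

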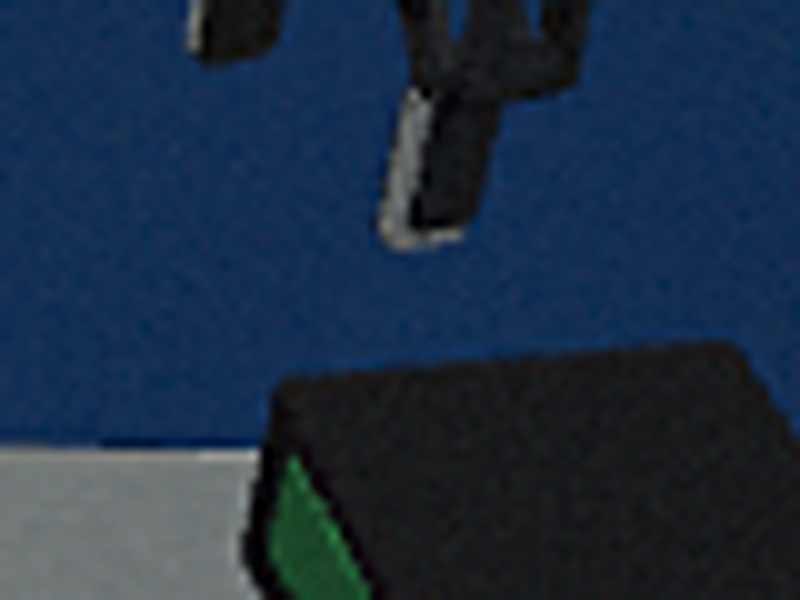

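View pics/c2.png

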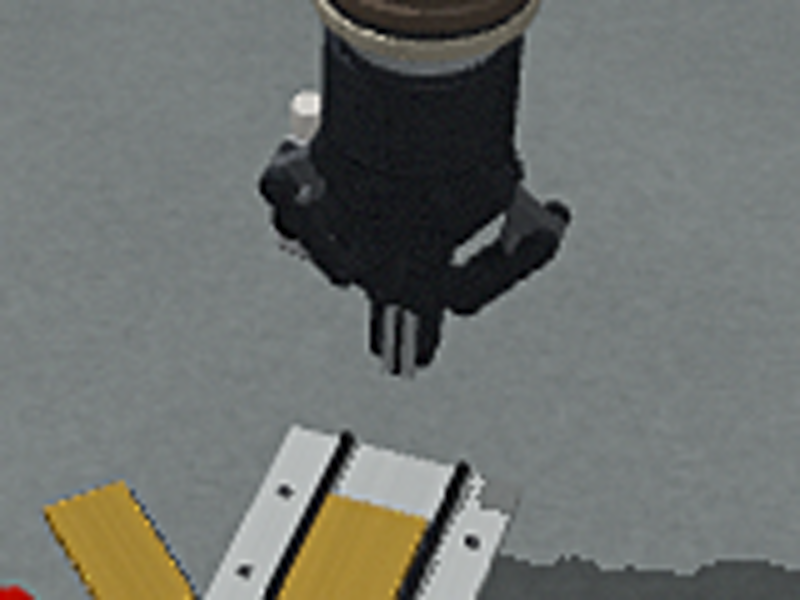

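```bash
python3 -m creep '[[[0.01,0,0.01,0],[0.01,0,0.02,0],[0.01,0,0.027,0],[0.01,0,0.032,0],[0.01,0,0.034,0],[0.01,0,0.034,0],[0.01,0,0.034,0]]]'
python3 - <<'E'
from h import *
s=r.capture("side")
to(-166,0,.0545,0)
cv2.imwrite("pics/d1.png",cv2.resize(s[150:240,300:420,::-1],(800,600),interpolation=cv2.INTER_CUBIC))
E
```

```text
clock: 2.5
eef_pos: [0.5032, -0.1356, 0.0589]
eef_rot: [3.141, -0.001, 1.283]
force: [1.5, -0.0, 0.4]
grip_width: -0.0002
t 2.55 pos [ 0.5033 -0.1357  0.059 ] rot [ 3.1408e+00 -6.0000e-04  1.2833e+00] chassis mm x,y [-166.7   -0.7] F u,v,z [-0.66 -0.45  0.65] w -0.0002
shift tool [ 0.0007 -0.0007  0.0045] turn -0.0013
```

View pics/d1.png

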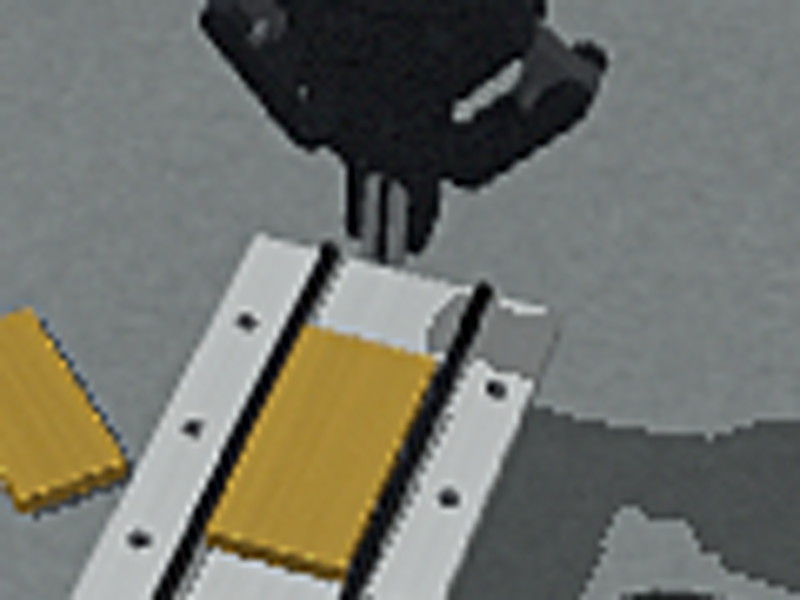

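```bash
python3 -m creep '[[[0,-0.0007,0.002,0],[0,-0.0007,0.0045,0],[0,-0.0007,0.0045,0],[0.003,-0.0007,0.0045,0],[0.006,-0.0007,0.0045,0],[0.006,-0.0007,0.0045,0]]]'
python3 - <<'E'
from h import *
st()
E
```

```text
clock: 3.15
eef_pos: [0.5046, -0.1289, 0.0547]
eef_rot: [3.141, -0.001, 1.284]
force: [0.3, -0.2, -0.0]
grip_width: -0.0002
t 3.15 pos [ 0.5046 -0.1289  0.0547] rot [ 3.1406e+00 -1.0000e-03  1.2843e+00] chassis mm x,y [-1.599e+02 -1.000e-01] F u,v,z [-0.14 -0.32 -0.03] w -0.0002
```

```bash
python3 -m creep '[[[0.002,0,0,0],[0.004,0,0,0],[0.006,0,0,0],[0.008,0,0,0],[0.01,0,0,0],[0.01,0,0,0]]]'
python3 - <<'E'
from h import *
st()
s=r.capture("side")
cv2.imwrite("pics/d2.png",cv2.resize(s[150:240,300:420,::-1],(800,600),interpolation=cv2.INTER_CUBIC))
E
```

```text
clock: 3.75
eef_pos: [0.5076, -0.119, 0.0547]
eef_rot: [3.141, -0.001, 1.285]
force: [-0.9, -0.0, 0.4]
grip_width: -0.0002
t 3.75 pos [ 0.5076 -0.119   0.0547] rot [ 3.1406e+00 -1.2000e-03  1.2847e+00] chassis mm x,y [-1.495e+02 -1.000e-01] F u,v,z [-0.28  0.87  0.41] w -0.0002
```

View pics/d2.png

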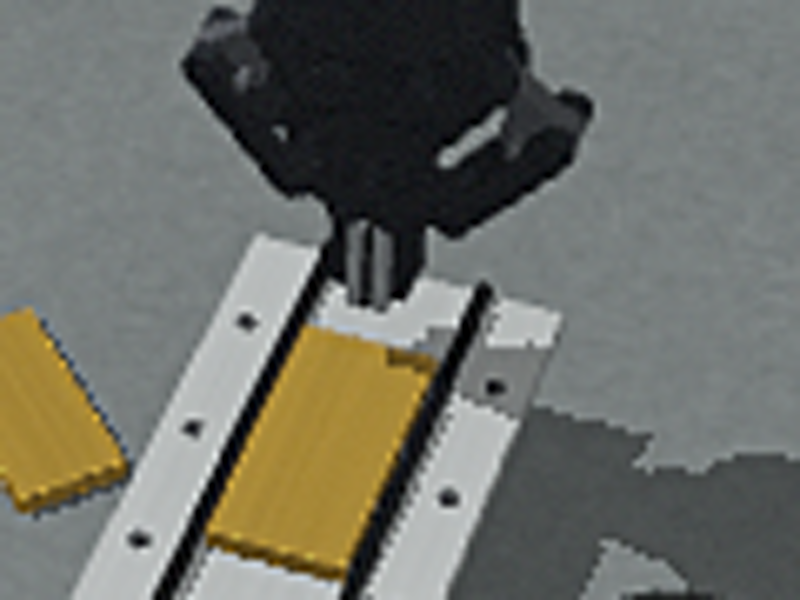

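```bash
python3 -m creep '[[[-0.01,0,0,0],[-0.02,0,0,0],[-0.02,0,0.004,0],[-0.02,0,0.008,0],[-0.02,0,0.012,0],[-0.02,0,0.012,0]]]'
python3 - <<'E'
from h import *
st()
s=r.capture("side")
cv2.imwrite("pics/d3.png",cv2.resize(s[150:240,300:420,::-1],(800,600),interpolation=cv2.INTER_CUBIC))
E
```

```text
clock: 4.4
eef_pos: [0.5015, -0.138, 0.0419]
eef_rot: [-3.141, -0.001, 1.285]
force: [-0.8, -0.3, 0.2]
grip_width: -0.0002
t 4.4 pos [ 0.5015 -0.138   0.0419] rot [-3.1413e+00 -1.2000e-03  1.2850e+00] chassis mm x,y [-169.5    0.4] F u,v,z [-0.54  0.67  0.2 ] w -0.0002
```

View pics/d3.png

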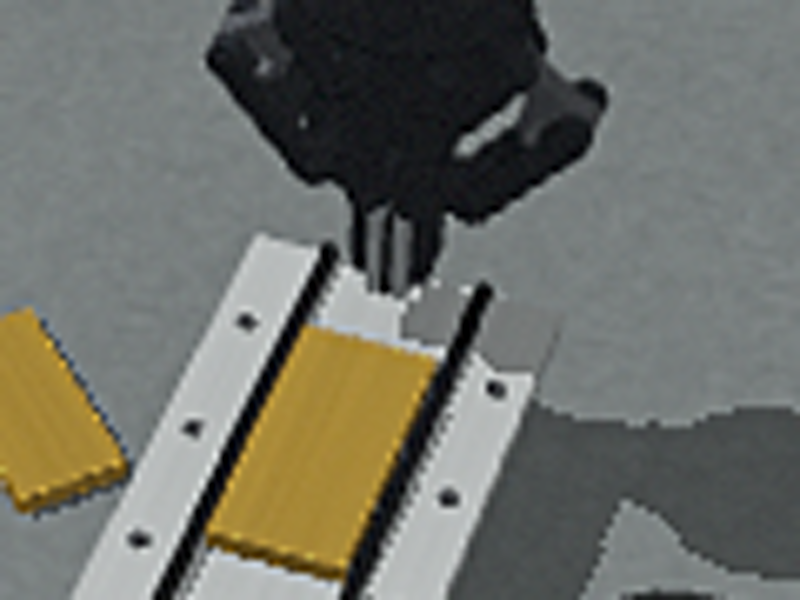

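```bash
python3 -m creep '[[[0,0,0.002,0],[0,0,0.004,0],[0,0,0.004,0]]]';  python3 -m creep '[[[0,0,0.001,0],[0,0,0.002,0],[0,0,0.002,0]]]'; python3 -m creep '[[[0,0,0.001,0],[0,0,0.002,0],[0,0,0.002,0]]]'
```

```text
clock: 4.75
eef_pos: [0.5015, -0.1378, 0.0379]
eef_rot: [-3.141, -0.001, 1.285]
force: [-0.1, 0.3, -0.3]
grip_width: -0.0002
clock: 5.05
eef_pos: [0.5015, -0.1378, 0.0358]
eef_rot: [-3.141, -0.001, 1.285]
force: [0.2, 0.5, -1.0]
grip_width: 0.0003
clock: 5.35
eef_pos: [0.5014, -0.1378, 0.0337]
eef_rot: [-3.141, -0.001, 1.285]
force: [0.9, 0.3, 0.3]
grip_width: -0.0
```

```bash
python3 -m creep '[[[0,0,0.001,0],[0,0,0.001,0]]]';  python3 -m creep '[[[0,0,0.001,0],[0,0,0.001,0]]]'
python3 - <<'E'
from h import *
st()
s=r.capture("side")
cv2.imwrite("pics/d4.png",cv2.resize(s[150:240,300:420,::-1],(800,600),interpolation=cv2.INTER_CUBIC))
E
```

```text
clock: 5.55
eef_pos: [0.5013, -0.1378, 0.0326]
eef_rot: [-3.141, -0.001, 1.285]
force: [0.1, 0.8, 0.1]
grip_width: 0.0004
clock: 5.75
eef_pos: [0.5012, -0.1377, 0.0315]
eef_rot: [-3.141, -0.001, 1.285]
force: [0.2, 0.2, 0.0]
grip_width: 0.0001
t 5.75 pos [ 0.5012 -0.1377  0.0315] rot [-3.1406e+00 -1.2000e-03  1.2853e+00] chassis mm x,y [-169.3    0.7] F u,v,z [ 0.24 -0.15  0.03] w 0.0001
```

View pics/d4.png

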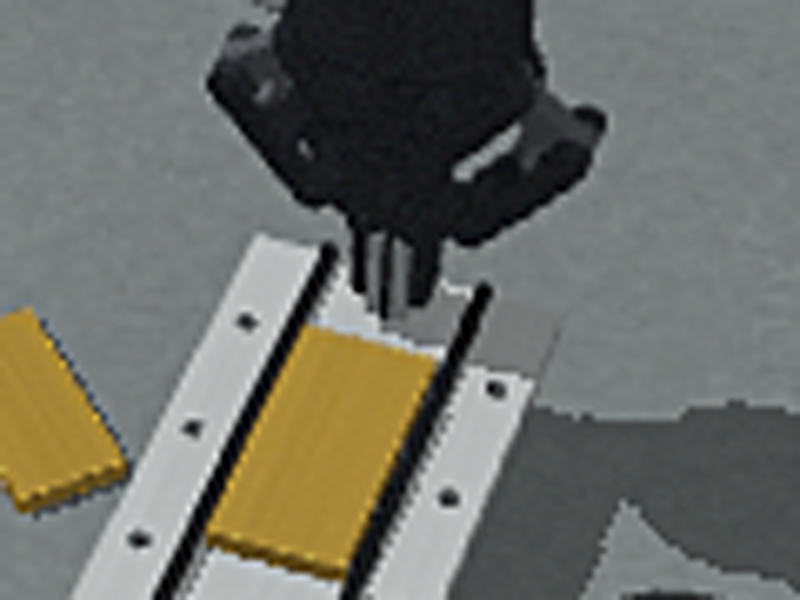

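```bash
python3 -m creep '[[[0,0,0.001,0],[0,0,0.001,0]]]';  python3 -m creep '[[[0,0,0.001,0],[0,0,0.001,0]]]'
python3 - <<'E'
from h import *
st()
for z in(.05,.052):
  q=onz("side",(358.2,197.7),z)[:2]-O;print(q@U,q@V)
q=onz("side",(310+365/8,170+250/8),.058)[:2]-O;print("plate rear",q@U,q@V)
E
```

```text
clock: 6.0
eef_pos: [0.5011, -0.1378, 0.0304]
eef_rot: [-3.141, -0.001, 1.285]
force: [0.3, -0.7, 0.3]
grip_width: 0.0
clock: 6.2
eef_pos: [0.501, -0.1378, 0.0293]
eef_rot: [-3.14, -0.001, 1.285]
force: [-0.3, 1.1, -0.1]
grip_width: 0.0002
t 6.2 pos [ 0.501  -0.1378  0.0293] rot [-3.1403e+00 -1.1000e-03  1.2852e+00] chassis mm x,y [-169.4    0.9] F u,v,z [ 0.95  0.64 -0.07] w 0.0002
-0.1659895100947921 0.00038219917532460873
-0.16414688088528578 0.0009030028386838931
plate rear -0.14665297443356584 0.0004858234708966583
```

```bash
python3 -m creep '[[[0,0,0.001,0],[0,0,0.001,0]]]';  python3 -m creep '[[[0,0,0.001,0],[0,0,0.001,0]]]'
python3 - <<'E'
from h import *
st()
s=r.capture("side")
cv2.imwrite("pics/d5.png",cv2.resize(s[165:225,320:400,::-1],(800,600),interpolation=cv2.INTER_CUBIC))
E
```

```text
clock: 6.4
eef_pos: [0.501, -0.1377, 0.0281]
eef_rot: [-3.14, -0.001, 1.285]
force: [-0.5, -0.1, -0.2]
grip_width: 0.0001
clock: 6.6
eef_pos: [0.5009, -0.1377, 0.027]
eef_rot: [-3.14, -0.001, 1.285]
force: [-0.2, 0.2, 0.0]
grip_width: -0.0001
t 6.6 pos [ 0.5009 -0.1377  0.027 ] rot [-3.1399e+00 -1.1000e-03  1.2853e+00] chassis mm x,y [-169.4    1.1] F u,v,z [0.09 0.26 0.03] w -0.0001
```

View pics/d5.png

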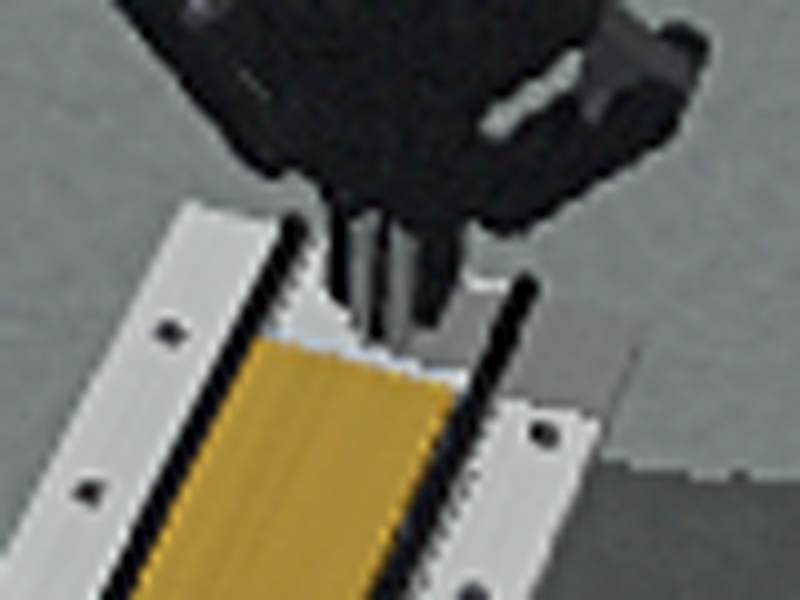

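```bash
python3 - <<'E'
from h import *
for x in(-158.4,-163):
  for z in(.045,.05,.055,.06): print(x,z,proj("side",np.r_[O+x/1e3*U+.0005*V,z]))
E
python3 -m creep '[[[0,0.001,0.001,0],[0,0.001,0.001,0]]]';  python3 -m creep '[[[0,0,0.001,0],[0,0,0.001,0]]]'
```

```text
-158.4 0.045 [357.10134089 201.64557574]
-158.4 0.05 [357.18140743 200.07866334]
-158.4 0.055 [357.26199777 198.50150024]
-158.4 0.06 [357.34311705 196.91398552]
-163 0.045 [357.74863964 200.21076054]
-163 0.05 [357.83063117 198.6427161 ]
-163 0.055 [357.91315788 197.06443678]
-163 0.06 [357.99622501 195.47582204]
clock: 6.85
eef_pos: [0.5018, -0.138, 0.0261]
eef_rot: [-3.14, -0.001, 1.285]
force: [-2.3, 0.5, 2.8]
grip_width: 0.0002
clock: 7.05
eef_pos: [0.5019, -0.138, 0.0261]
eef_rot: [-3.14, -0.001, 1.285]
force: [-4.7, 0.1, 16.0]
grip_width: -0.0001
```

```bash
python3 -m creep '[[[0,0,-0.003,0],[0,0,-0.0046,0],[0,0,-0.0046,0]]]'; python3 -c "
from h import *
to(-160,0,.0308,0)"
```

```text
clock: 7.35
eef_pos: [0.5021, -0.138, 0.0308]
eef_rot: [-3.141, -0.001, 1.285]
force: [-0.1, 0.9, 0.2]
grip_width: 0.0005
t 7.35 pos [ 0.5021 -0.138   0.0308] rot [-3.1406e+00 -7.0000e-04  1.2853e+00] chassis mm x,y [-169.4   -0.3] F u,v,z [0.88 0.32 0.16] w 0.0005
shift tool [ 0.0094 -0.0003  0.    ] turn 0.0007
```

```bash
python3 -m creep '[[[0.003,0,0,0],[0.006,0,0,0],[0.009,0,0,0],[0.012,0,0,0],[0.015,0,0,0],[0.018,0,0,0]]]'; python3 -c "
from h import *
st()"
```

```text
clock: 7.95
eef_pos: [0.5071, -0.1207, 0.0307]
eef_rot: [-3.14, -0.0, 1.285]
force: [-0.8, -0.9, -0.9]
grip_width: 0.0001
t 7.95 pos [ 0.5071 -0.1207  0.0307] rot [-3.1403e+00 -4.0000e-04  1.2851e+00] chassis mm x,y [-1.514e+02 -1.000e-01] F u,v,z [-1.05  0.5  -0.86] w 0.0001
```

```bash
python3 -m creep '[[[0.003,0,0,0],[0.006,0,0,0],[0.009,0,0,0],[0.012,0,0,0],[0.015,0,0,0],[0.018,0,0,0]]]'
python3 - <<'E'
from h import *
st()
s=r.capture("side")
cv2.imwrite("pics/d6.png",cv2.resize(s[165:255,290:410,::-1],(800,600),interpolation=cv2.INTER_CUBIC))
E
```

```text
clock: 8.55
eef_pos: [0.5122, -0.1032, 0.0308]
eef_rot: [-3.14, -0.0, 1.285]
force: [-1.4, -1.7, -1.1]
grip_width: 0.0003
t 8.55 pos [ 0.5122 -0.1032  0.0308] rot [-3.1403e+00 -3.0000e-04  1.2851e+00] chassis mm x,y [-1.331e+02 -1.000e-01] F u,v,z [-2.08  0.9  -1.09] w 0.0003
```

View pics/d6.png

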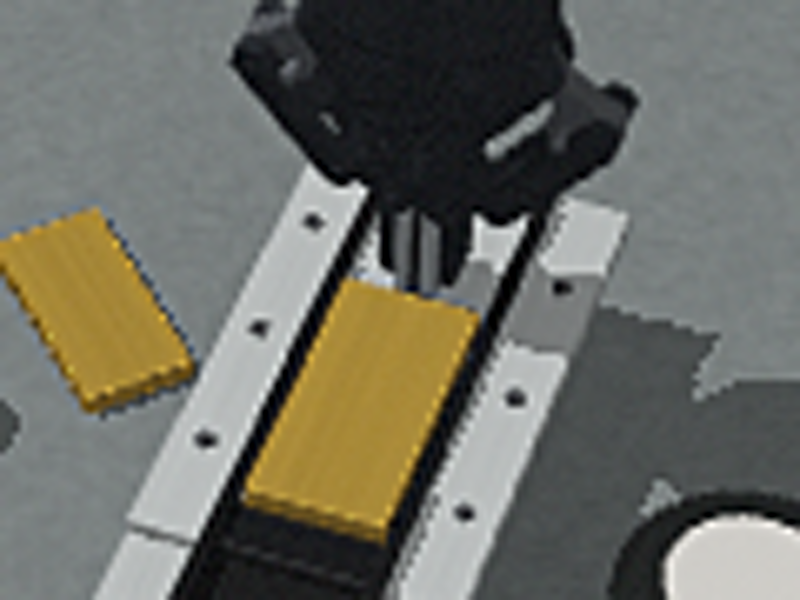

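```bash
python3 -m creep '[[[0.003,0,0,0],[0.006,0,0,0],[0.009,0,0,0],[0.012,0,0,0],[0.015,0,0,0],[0.018,0,0,0],[0.021,0,0,0],[0.024,0,0,0]]]'; python3 -c "
from h import *
st()"; python3 -m creep '[[[0.003,0,0,0],[0.006,0,0,0],[0.009,0,0,0],[0.012,0,0,0],[0.015,0,0,0],[0.018,0,0,0],[0.021,0,0,0],[0.024,0,0,0]]]'; python3 -c "
from h import *
st()"
```

```text
clock: 9.4
eef_pos: [0.5192, -0.0793, 0.0308]
eef_rot: [-3.14, -0.001, 1.286]
force: [-1.5, -1.0, -1.3]
grip_width: -0.0
t 9.4 pos [ 0.5192 -0.0793  0.0308] rot [-3.1404e+00 -8.0000e-04  1.2858e+00] chassis mm x,y [-1.081e+02 -1.000e-01] F u,v,z [-1.41  1.11 -1.28] w -0.0
clock: 10.2
eef_pos: [0.526, -0.0561, 0.0308]
eef_rot: [-3.14, -0.001, 1.286]
force: [-0.8, -0.6, -1.8]
grip_width: -0.0001
t 10.2 pos [ 0.526  -0.0561  0.0308] rot [-3.1404e+00 -8.0000e-04  1.2857e+00] chassis mm x,y [-84.  -0.] F u,v,z [-0.82  0.59 -1.83] w -0.0001
```

```bash
python3 -m creep '[[[0.003,0,0,0],[0.006,0,0,0],[0.009,0,0,0],[0.012,0,0,0],[0.015,0,0,0],[0.018,0,0,0],[0.021,0,0,0],[0.024,0,0,0]]]'
python3 - <<'E'
from h import *
st()
s=r.capture("side")
cv2.imwrite("pics/d7.png",cv2.resize(s[190:295,270:410,::-1],(800,600),interpolation=cv2.INTER_CUBIC))
E
```

```text
clock: 11.0
eef_pos: [0.5328, -0.0329, 0.0309]
eef_rot: [-3.14, -0.001, 1.286]
force: [-0.7, -2.2, 1.9]
grip_width: 0.0004
t 11.0 pos [ 0.5328 -0.0329  0.0309] rot [-3.1404e+00 -6.0000e-04  1.2856e+00] chassis mm x,y [-59.8  -0. ] F u,v,z [-2.33  0.06  1.89] w 0.0004
```

View pics/d7.png

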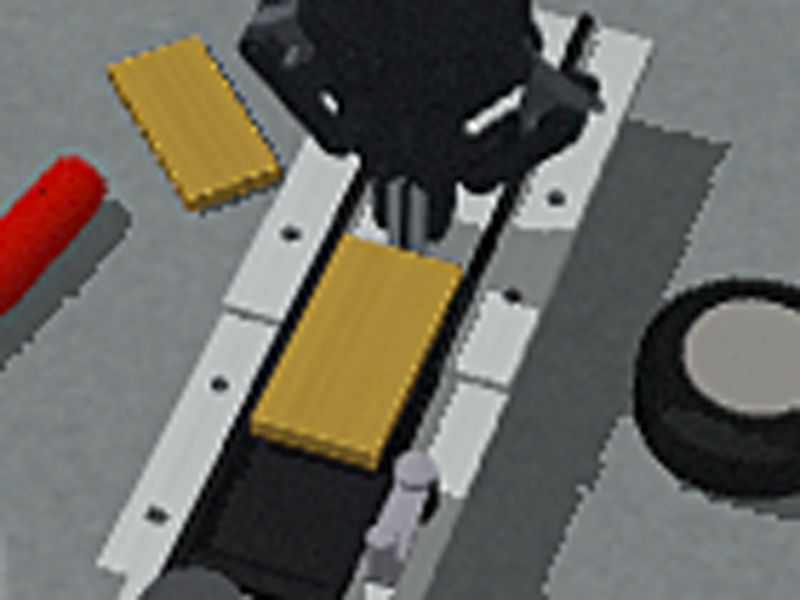

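```bash
python3 -m creep '[[[0.003,0,0,0],[0.006,0,0,0],[0.009,0,0,0],[0.012,0,0,0],[0.015,0,0,0],[0.018,0,0,0],[0.021,0,0,0],[0.024,0,0,0]]]'
python3 - <<'E'
from h import *
st()
s=r.capture("side")
cv2.imwrite("pics/d8.png",cv2.resize(s[190:295,270:410,::-1],(800,600),interpolation=cv2.INTER_CUBIC))
E
```

```text
clock: 11.85
eef_pos: [0.5399, -0.0084, 0.0309]
eef_rot: [-3.141, -0.002, 1.286]
force: [0.4, -1.1, -1.2]
grip_width: -0.0001
t 11.85 pos [ 0.5399 -0.0084  0.0309] rot [-3.1406e+00 -1.8000e-03  1.2864e+00] chassis mm x,y [-34.3   0.1] F u,v,z [-0.93 -0.73 -1.24] w -0.0001
```

View pics/d8.png

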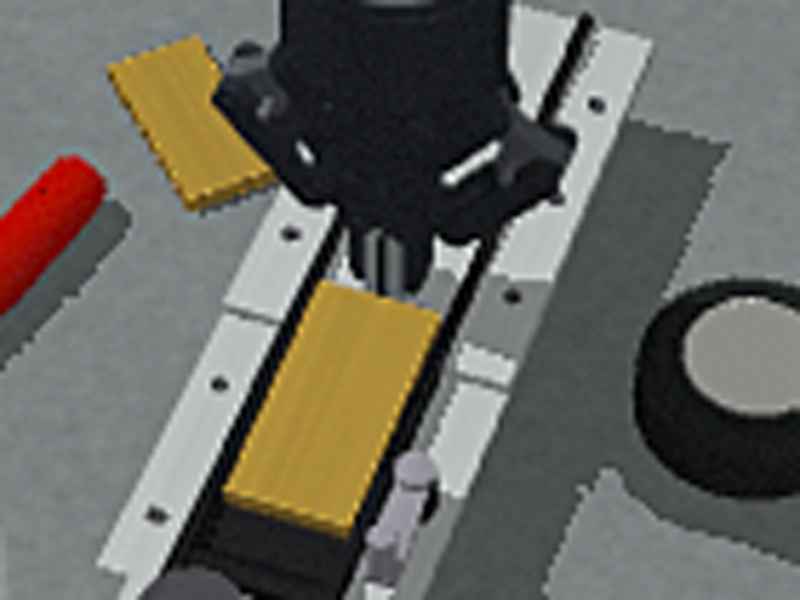

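```bash
python3 -m creep '[[[0.002,0,0,0],[0.004,0,0,0],[0.006,0,0,0],[0.008,0,0,0]]]'; python3 -m creep '[[[0.001,0,0,0],[0.002,0,0,0]]]'; python3 -m creep '[[[0.001,0,0,0],[0.002,0,0,0]]]'
python3 - <<'E'
from h import *
st()
s=r.capture("side")
cv2.imwrite("pics/d9.png",cv2.resize(s[190:295,270:410,::-1],(800,600),interpolation=cv2.INTER_CUBIC))
E
```

```text
clock: 12.3
eef_pos: [0.5423, 0.0003, 0.0308]
eef_rot: [-3.14, -0.002, 1.287]
force: [-0.0, -0.3, -1.1]
grip_width: -0.0001
clock: 12.5
eef_pos: [0.5428, 0.0023, 0.0308]
eef_rot: [-3.14, -0.002, 1.287]
force: [-0.2, -1.0, 0.5]
grip_width: -0.0002
clock: 12.7
eef_pos: [0.5434, 0.0043, 0.0308]
eef_rot: [-3.14, -0.002, 1.287]
force: [-0.4, -0.7, -0.3]
grip_width: -0.0001
t 12.7 pos [0.5434 0.0043 0.0308] rot [-3.1403e+00 -2.4000e-03  1.2874e+00] chassis mm x,y [-21.1   0.4] F u,v,z [-0.78  0.22 -0.32] w -0.0001
```

View pics/d9.png

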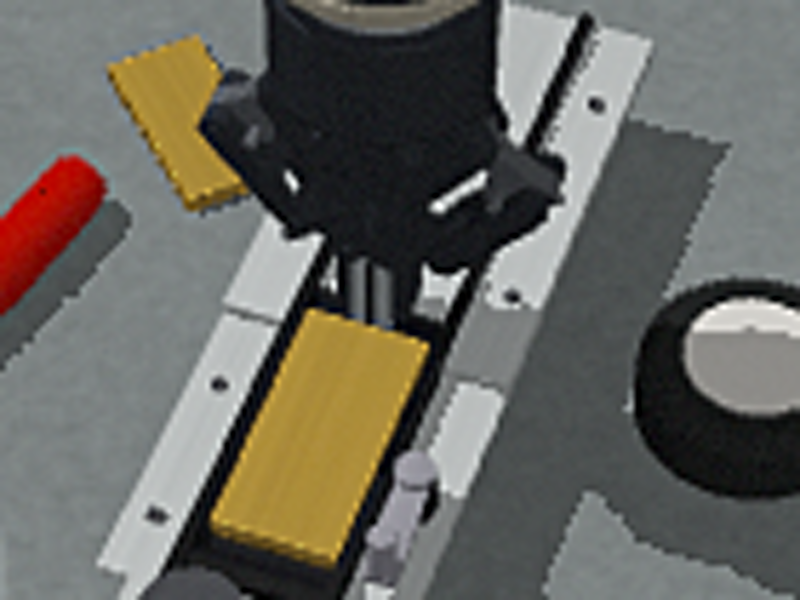

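Run:
```python
from h import *
def k(n,uv,z):
    q=onz(n,uv,z)[:2]-O;return np.round([1e3*(q@U),1e3*(q@V)],1)
g=lambda a,b:(270+a/5.714,190+b/5.714)
print("nose bottom L,R",k("side",g(210,537),.0485),k("side",g(335,566),.0485))
print("nose top L,R",k("side",g(213,522),.0565),k("side",g(337,555),.0565))
print("rear top",k("side",g(308,310),.061),k("side",g(430,345),.061))
# lip crease candidates in the first pictures
print("a5 far crease",k("side",(290+170/10,250+358/10),.0485),k("side",(290+365/10,250+425/10),.0485))
print("a5 far top edge",k("side",(290+230/10,250+437/10),.054),k("side",(290+345/10,250+473/10),.054))
print("top a3 far crease",k("top",(200+525/8,200+225/8),.0485),k("top",(200+475/8,200+400/8),.0485))
print("top a3 far top",k("top",(200+487/8,200+215/8),.054),k("top",(200+440/8,200+390/8),.054))
print("deck/lip start side",k("side",(310+140/8,170+562/8),.05),k("top",(310+70/8,230+112/8),.05),k("top",(310+25/8,230+285/8),.05))
```

```text
nose bottom L,R [ 85.8 -22.7] [82.5 21.3]
nose top L,R [ 84.8 -21.7] [83.2 22.3]
rear top [ -8.9 -22. ] [-8.6 23.8]
a5 far crease [ 89.6 -20.7] [91.4 20.2]
a5 far top edge [106.1  -1.8] [106.3  21.6]
top a3 far crease [ 89.8 -23.7] [89.3 24.8]
top a3 far top [ 99.6 -22.9] [98.2 25.1]
deck/lip start side [-29.6 -21.9] [-28.2 -21.9] [-29.4  25.5]
```

```bash
python3 -m creep '[[[0.0005,0,0,0],[0.001,0,0,0]]]'; python3 -m creep '[[[0.0005,0,0,0],[0.001,0,0,0]]]';  python3 - <<'E'
from h import *
st()
s=r.capture("side")
cv2.imwrite("pics/d10.png",cv2.resize(s[190:295,270:410,::-1],(800,600),interpolation=cv2.INTER_CUBIC))
E
```

```text
clock: 12.95
eef_pos: [0.5438, 0.0055, 0.0308]
eef_rot: [-3.14, -0.003, 1.288]
force: [0.3, -0.1, -0.4]
grip_width: 0.0003
clock: 13.15
eef_pos: [0.5441, 0.0066, 0.0309]
eef_rot: [-3.14, -0.003, 1.288]
force: [-0.7, -0.5, -0.2]
grip_width: -0.0004
t 13.15 pos [0.5441 0.0066 0.0309] rot [-3.1405e+00 -2.7000e-03  1.2875e+00] chassis mm x,y [-18.7   0.3] F u,v,z [-0.66  0.52 -0.23] w -0.0004
```

View pics/d10.png

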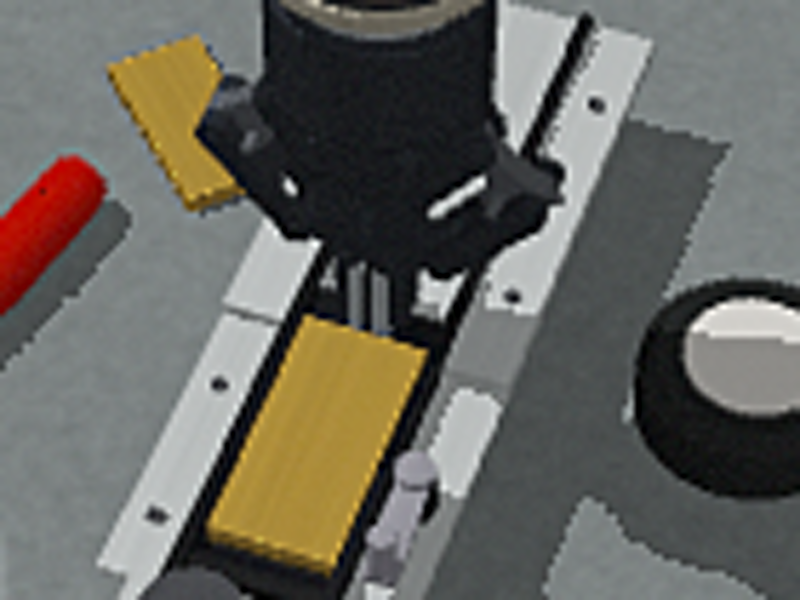

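```bash
for i in 1; do python3 -m creep '[[[0.0005,0,0,0],[0.001,0,0,0]]]'; done
python3 - <<'E'
from h import *
st()
s=r.capture("side")
cv2.imwrite("pics/d11.png",cv2.resize(s[190:295,270:410,::-1],(800,600),interpolation=cv2.INTER_CUBIC))
E
```

```text
clock: 13.4
eef_pos: [0.5447, 0.0081, 0.031]
eef_rot: [-3.141, -0.003, 1.288]
force: [-1.0, -0.3, 0.3]
grip_width: 0.0
t 13.4 pos [0.5447 0.0081 0.031 ] rot [-3.1409 -0.0033  1.2879] chassis mm x,y [-17.2   0.1] F u,v,z [-0.59  0.91  0.31] w 0.0
```

View pics/d11.png

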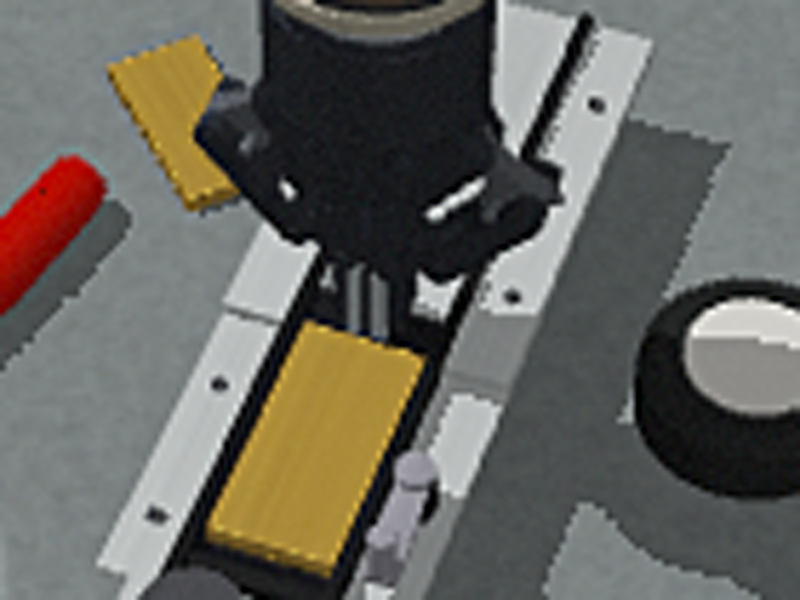

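```bash
cat >> h.py <<'E'
def plate(tag=None):
    im=r.capture("side")[:,:,::-1].copy()
    hsv=cv2.cvtColor(im,cv2.COLOR_BGR2HSV);m=cv2.inRange(hsv,(15,120,120),(30,255,255))
    cs,_=cv2.findContours(m,cv2.RETR_EXTERNAL,cv2.CHAIN_APPROX_NONE)
    for c in cs:
        M=cv2.moments(c)
        if M['m00']<150: continue
        cu=np.array([M['m10'],M['m01']])/M['m00']
        if 230<cu[1]<300 and 290<cu[0]<370:
            # top face corners: fit quad
            q=cv2.approxPolyDP(cv2.convexHull(c),2.5,True)[:,0]
            print("area",M['m00'],"cen",cu.round(2),"quad",q.tolist())
    if tag: cv2.imwrite(f"pics/{tag}.png",cv2.resize(im[190:295,270:410],(800,600),interpolation=cv2.INTER_CUBIC))
def modelquad(xr,dz,zr):  # expected top-face corners: rear x mm, underside z nose 48.5, rear underside zr
    out=[]
    for x,z in((xr,zr+8),(xr+95,56.5)):
        for y in(-23,23): out.append(proj("side",np.r_[O+x/1e3*U+y/1e3*V,z/1e3]).round(1).tolist())
    return out
E
python3 - <<'E'
from h import *
plate()
for xr,zr in((-10,53),(-7,53),(-7,48.5)): print(xr,zr,modelquad(xr,0,zr))
E
```

```text
area 849.0 cen [325.04 267.26] quad [[323, 246], [343, 253], [328, 288], [307, 282]]
-10 53 [[323.6, 243.7], [345.1, 249.7], [306.6, 281.3], [329.0, 288.0]]
-7 53 [[323.1, 244.8], [344.6, 250.9], [306.1, 282.5], [328.5, 289.2]]
-7 48.5 [[323.1, 246.2], [344.6, 252.2], [306.1, 282.5], [328.5, 289.2]]
```

```bash
python3 -m creep '[[[0.0005,0,0,0],[0.0005,0,0,0]]]'; python3 -c "
from h import *
st();plate()";  python3 -m creep '[[[0.0005,0,0,0],[0.0005,0,0,0]]]'; python3 -c "
from h import *
st();plate('e1')"
```

```text
clock: 13.7
eef_pos: [0.5447, 0.0084, 0.031]
eef_rot: [-3.141, -0.003, 1.288]
force: [0.6, -0.1, -0.4]
grip_width: -0.0001
t 13.7 pos [0.5447 0.0084 0.031 ] rot [-3.1408e+00 -3.0000e-03  1.2879e+00] chassis mm x,y [-16.8   0.2] F u,v,z [ 0.1  -0.61 -0.41] w -0.0001
area 846.5 cen [325.02 267.31] quad [[343, 253], [328, 288], [307, 282], [324, 246]]
clock: 13.95
eef_pos: [0.5448, 0.0085, 0.031]
eef_rot: [-3.141, -0.003, 1.288]
force: [-0.3, -1.7, 0.7]
grip_width: 0.0
t 13.95 pos [0.5448 0.0085 0.031 ] rot [-3.1407e+00 -2.6000e-03  1.2876e+00] chassis mm x,y [-16.7   0.2] F u,v,z [-1.68 -0.15  0.74] w 0.0
area 847.5 cen [324.95 267.41] quad [[323, 246], [343, 253], [328, 288], [306, 282]]
```

View pics/e1.png

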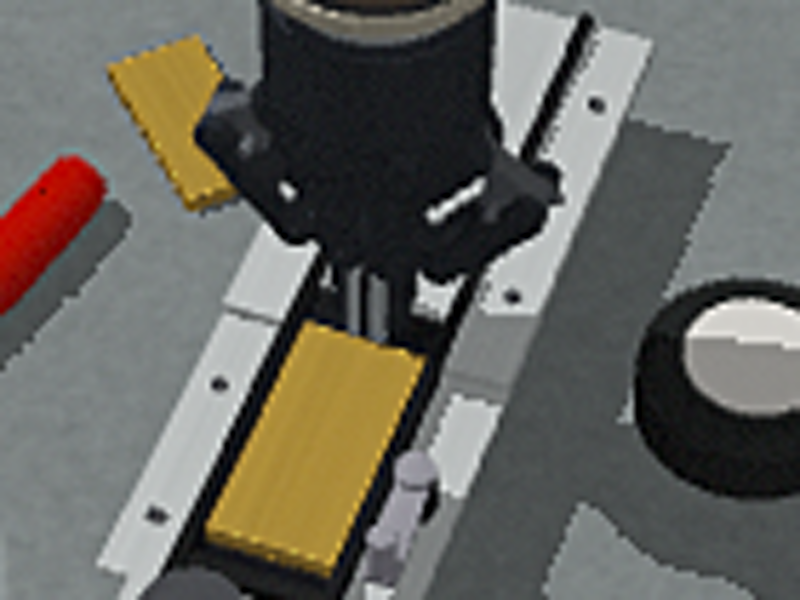

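```bash
python3 -m creep '[[[0.001,0,0,0],[0.001,0,0,0]]]'; python3 -c "
from h import *
st();plate()";  python3 -m creep '[[[0.001,0,0,0],[0.001,0,0,0]]]'; python3 -c "
from h import *
st();plate('e2')"
```

```text
clock: 14.2
eef_pos: [0.545, 0.0094, 0.031]
eef_rot: [-3.141, -0.002, 1.287]
force: [-0.6, -2.2, 0.9]
grip_width: -0.0002
t 14.2 pos [0.545  0.0094 0.031 ] rot [-3.1406e+00 -2.5000e-03  1.2875e+00] chassis mm x,y [-15.8   0.2] F u,v,z [-2.24 -0.05  0.91] w -0.0002
area 849.5 cen [324.83 267.71] quad [[343, 253], [327, 289], [306, 284], [323, 247]]
clock: 14.45
eef_pos: [0.5453, 0.0104, 0.031]
eef_rot: [-3.141, -0.002, 1.288]
force: [-0.8, -2.7, 1.4]
grip_width: -0.0
t 14.45 pos [0.5453 0.0104 0.031 ] rot [-3.1406e+00 -2.4000e-03  1.2876e+00] chassis mm x,y [-14.7   0.2] F u,v,z [-2.78  0.01  1.39] w -0.0
area 848.0 cen [324.61 268.13] quad [[323, 247], [343, 254], [327, 289], [306, 283]]
```

View pics/e2.png

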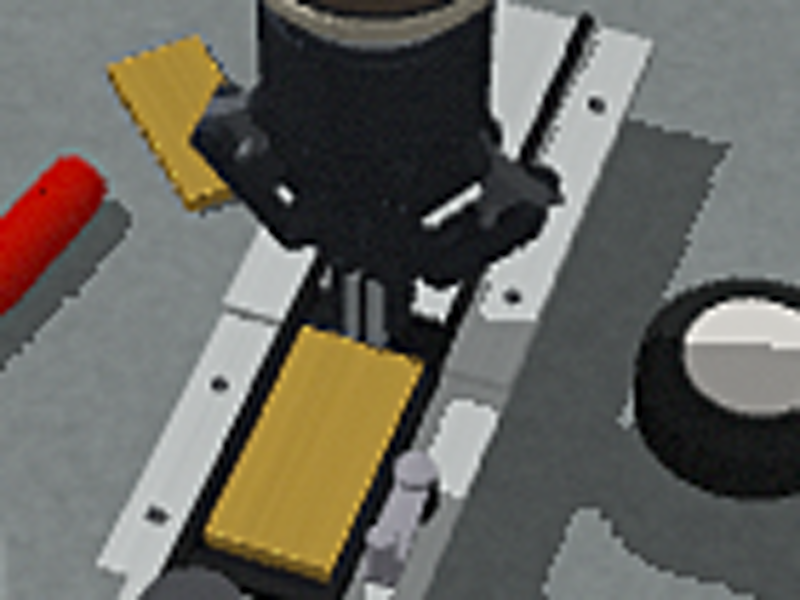

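```bash
cat >> h.py <<'E'
def prof(path,y,z=56.5,off=(270,190),k=5.714):
    im=cv2.imread(path).astype(np.float32)
    xs=np.arange(-80,115,.25)
    pts=np.array([proj("side",np.r_[O+x/1e3*U+y/1e3*V,z/1e3]) for x in xs])
    mp=((pts-off)+.5)*k-.5
    s=cv2.remap(im,mp[:,0].astype(np.float32)[None],mp[:,1].astype(np.float32)[None],cv2.INTER_LINEAR)[0]
    yel=s[:,2]-s[:,0]   # R-B
    on=np.where(yel>50)[0]
    a,b=on[0],on[-1]
    # bright top vs front face: R drop
    return xs[a],xs[b],xs[np.where(s[:,2]>130)[0][[0,-1]]] if 0 else None, s,xs
E
python3 - <<'E'
from h import *
for n in["d7","d8","d9","d10","d11","e1","e2"]:
    print(n,[ (lambda t:(float(t[0]),float(t[1])))(prof(f"pics/{n}.png",y)) for y in(-16,-12,14,17)])
s,xs=prof("pics/e2.png",14)[3:]
for i in range(0,len(xs),1):
    if -14<xs[i]<4 and i%4==0 or 80<xs[i]<100 and i%3==0: print(xs[i],s[i].round().tolist())
E
```

```text
Traceback (most recent call last):
  File "h.py", line 46, in prof
    pts=np.array([proj("side",np.r_[O+x/1e3*U+y/1e3*V,z/1e3]) for x in xs])
                  ~~~~^^^^^^^^^^^^^^^^^^^^^^^^^^^^^^^^^^^^^^^
  File "h.py", line 9, in proj
    p=r.camera_params(n);f=240/np.tan(np.radians(p["vertical_fov"]/2));M=np.array(p["cam_to_world"])
ValueError: time passes only in moves, steps and waits
```

```bash
sed -i 's/r.camera_params(n)/CP(n)/; s/^def ray/from functools import lru_cache\n@lru_cache(None)\ndef CP(n): return r.camera_params(n)\ndef ray/' h.py
python3 - <<'E'
from h import *
for n in["d7","d8","d9","d10","d11","e1","e2"]:
    print(n,[ (lambda t:(float(t[0]),float(t[1])))(prof(f"pics/{n}.png",y)) for y in(-16,-12,14,17)])
s,xs=prof("pics/e2.png",14)[3:]
for i in range(0,len(xs),1):
    if -14<xs[i]<4 and i%4==0 or 80<xs[i]<100 and i%3==0: print(xs[i],s[i].round().tolist())
E
```

```text
d7 [(-50.75, 45.0), (-50.75, 44.5), (-50.75, 44.5), (-51.0, 44.5)]
d8 [(-27.75, 75.0), (-27.5, 74.0), (-27.75, 74.25), (-28.0, 74.5)]
d9 [(-14.25, 88.0), (-14.25, 88.25), (-14.0, 88.25), (-13.75, 88.0)]
d10 [(-11.0, 90.25), (-10.5, 90.5), (-11.0, 90.0), (-10.0, 90.5)]
d11 [(-8.5, 90.25), (-7.5, 91.25), (-8.5, 91.5), (-7.25, 90.75)]
e1 [(-8.5, 90.75), (-7.5, 91.0), (-8.0, 91.5), (-6.75, 90.75)]
e2 [(-5.75, 92.75), (-6.5, 93.5), (-5.75, 93.5), (-5.25, 93.25)]
-13.0 [13.0, 11.0, 10.0]
-12.0 [13.0, 13.0, 10.0]
-11.0 [17.0, 16.0, 14.0]
-10.0 [21.0, 15.0, 16.0]
-9.0 [18.0, 7.0, 6.0]
-8.0 [11.0, 0.0, 0.0]
-7.0 [10.0, 5.0, 4.0]
-6.0 [25.0, 55.0, 67.0]
-5.0 [48.0, 125.0, 153.0]
-4.0 [65.0, 176.0, 213.0]
-3.0 [66.0, 173.0, 210.0]
-2.0 [59.0, 151.0, 184.0]
-1.0 [57.0, 143.0, 175.0]
0.0 [57.0, 141.0, 174.0]
1.0 [58.0, 140.0, 172.0]
2.0 [58.0, 140.0, 171.0]
3.0 [57.0, 141.0, 171.0]
80.5 [58.0, 143.0, 174.0]
81.25 [59.0, 144.0, 174.0]
82.0 [58.0, 143.0, 174.0]
82.75 [58.0, 143.0, 174.0]
83.5 [58.0, 142.0, 174.0]
84.25 [59.0, 143.0, 175.0]
85.0 [59.0, 144.0, 175.0]
85.75 [60.0, 146.0, 177.0]
86.5 [62.0, 149.0, 181.0]
87.25 [64.0, 152.0, 185.0]
88.0 [62.0, 146.0, 178.0]
88.75 [55.0, 130.0, 159.0]
89.5 [45.0, 110.0, 137.0]
90.25 [36.0, 93.0, 117.0]
91.0 [29.0, 80.0, 101.0]
91.75 [29.0, 78.0, 99.0]
92.5 [31.0, 80.0, 100.0]
93.25 [30.0, 70.0, 88.0]
94.0 [27.0, 50.0, 63.0]
94.75 [23.0, 32.0, 40.0]
95.5 [22.0, 19.0, 23.0]
96.25 [24.0, 15.0, 17.0]
97.0 [27.0, 19.0, 19.0]
97.75 [30.0, 24.0, 24.0]
98.5 [31.0, 26.0, 25.0]
99.25 [31.0, 28.0, 26.0]
```

```bash
python3 -m creep '[[[-0.004,0,-0.001,0],[-0.01,0,-0.005,0],[-0.02,0,-0.02,0],[-0.03,0,-0.04,0],[-0.03,0,-0.05,0],[-0.03,0,-0.05,0]]]'; python3 -c "
from h import *
st();plate('e3')"
python3 - <<'E'
from h import *
for n in["e2","e3"]:
    print(n,[ (lambda t:(float(t[0]),float(t[1])))(prof(f"pics/{n}.png",y)) for y in(-16,-12,14,17)])
t=r.capture("top")[:,:,::-1];cv2.imwrite("pics/e3t.png",cv2.resize(t[190:310,190:350],(800,600),interpolation=cv2.INTER_CUBIC))
E
```

```text
clock: 15.1
eef_pos: [0.5383, -0.0188, 0.083]
eef_rot: [3.139, -0.004, 1.286]
force: [0.7, 0.1, 0.6]
grip_width: -0.0001
t 15.1 pos [ 0.5383 -0.0188  0.083 ] rot [ 3.1389 -0.0037  1.2865] chassis mm x,y [-44.8  -1.3] F u,v,z [ 0.31 -0.63  0.56] w -0.0001
area 852.5 cen [324.74 267.95] quad [[323, 247], [343, 253], [327, 289], [306, 283]]
e2 [(-5.75, 92.75), (-6.5, 93.5), (-5.75, 93.5), (-5.25, 93.25)]
e3 [(-5.75, 92.75), (-6.5, 93.5), (-5.75, 93.5), (-6.25, 93.0)]
```

View pics/e3.png

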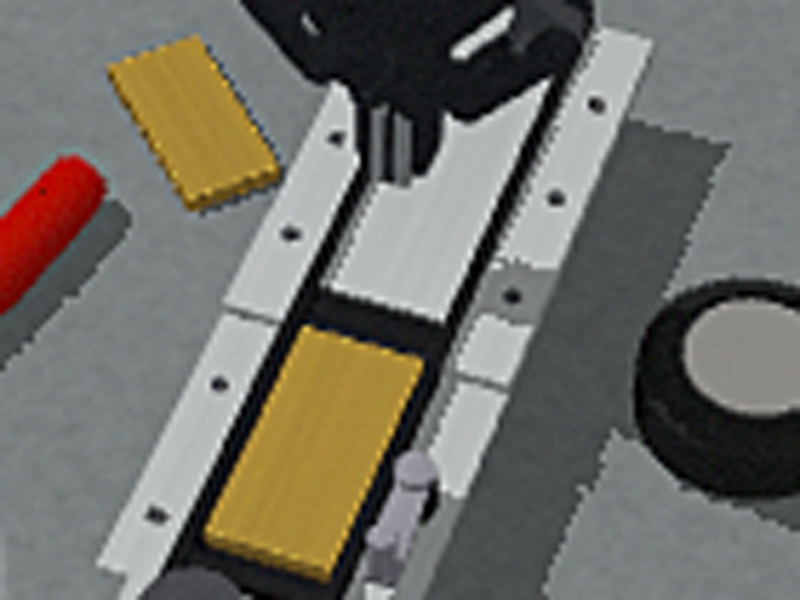

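View pics/e3t.png

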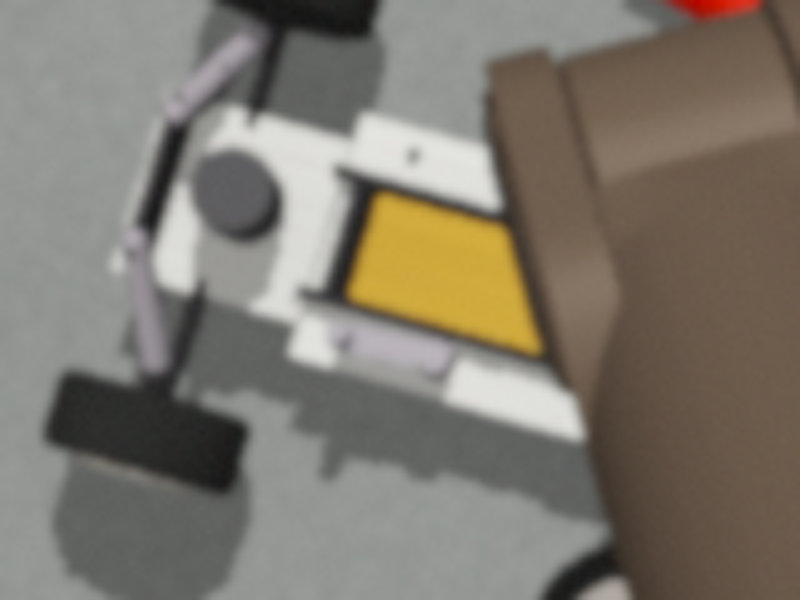

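Run:
```python
from h import *
def k(n,uv,z):
    q=onz(n,uv,z)[:2]-O;return np.round([1e3*(q@U),1e3*(q@V)],1)
print(k("top",(190+375/5,190+193/5),.0565),k("top",(190+345/5,190+300/5),.0565))
to(8,0,.045,0)
```

```text
[ 89.8 -21.5] [89.1 25.5]
t 15.2 pos [ 0.5371 -0.0182  0.0811] rot [-3.1414e+00 -2.9000e-03  1.2877e+00] chassis mm x,y [-44.6  -0. ] F u,v,z [ 0.96  0.04 -0.01] w 0.0002
shift tool [0.0526 0.0001 0.0361] turn 0.0031
```

```bash
python3 -m creep '[[[0.02,0,0,0],[0.04,0,0.01,0],[0.0526,0,0.02,0],[0.0526,0,0.034,0],[0.0526,0,0.04,0],[0.0526,0,0.043,0],[0.0526,0,0.043,0]]]'; python3 -m creep '[[[0,0,0.001,0],[0,0,0.001,0]]]'; python3 -m creep '[[[0,0,0.001,0],[0,0,0.001,0]]]'; python3 -c "
from h import *
to(8,0,.0328,0)"
```

```text
clock: 15.9
eef_pos: [0.5513, 0.0313, 0.0376]
eef_rot: [-3.14, -0.002, 1.287]
force: [-0.5, -0.6, -0.0]
grip_width: 0.0004
clock: 16.1
eef_pos: [0.5514, 0.0306, 0.0369]
eef_rot: [-3.141, -0.002, 1.286]
force: [1.0, 0.3, 0.2]
grip_width: 0.0
clock: 16.3
eef_pos: [0.5516, 0.0304, 0.0361]
eef_rot: [-3.141, -0.002, 1.285]
force: [0.0, -0.2, -0.5]
grip_width: 0.0001
t 16.3 pos [0.5516 0.0304 0.0361] rot [-3.1412e+00 -1.9000e-03  1.2853e+00] chassis mm x,y [ 6.2 -0.1] F u,v,z [-0.15 -0.05 -0.45] w 0.0001
shift tool [ 0.0018 -0.0001  0.0033] turn 0.0007
```

```bash
for i in 1 2; do python3 -m creep '[[[0,0,0.001,0],[0,0,0.001,0]]]'|sed -n '2p;4p'; done; for i in 1 ; do python3 -m creep '[[[0,0,0.001,0],[0,0,0.001,0]]]'|sed -n '2p;4p'; done
```

```text
eef_pos: [0.5516, 0.0304, 0.035]
force: [-0.3, -0.4, 0.7]
eef_pos: [0.5515, 0.0304, 0.0339]
force: [0.1, -0.2, -0.7]
eef_pos: [0.5513, 0.0304, 0.0328]
force: [-0.1, -0.5, -0.5]
```

```bash
python3 -m creep '[[[0,0,0.0008,0],[0,0,0.0008,0]]]'|sed -n '2p;4p'; python3 -c "
from h import *
st()"
```

```text
eef_pos: [0.5515, 0.0305, 0.0326]
force: [-2.5, -0.3, 9.1]
t 17.1 pos [0.5515 0.0305 0.0326] rot [-3.1412e+00 -1.7000e-03  1.2854e+00] chassis mm x,y [ 6.2 -0. ] F u,v,z [-1.    2.29  9.06] w 0.0002
```

```bash
python3 -m creep '[[[0,0,-0.004,0],[0.015,0,-0.005,0],[0.035,0,-0.005,0],[0.05,0,-0.005,0],[0.054,0,-0.003,0],[0.054,0,-0.002,0],[0.054,0,-0.002,0]]]'|sed -n '2p;4p'; for i in 1 2; do python3 -m creep '[[[0,0,0.0008,0],[0,0,0.0008,0]]]'|sed -n '2p;4p'; done;python3 -c "
from h import *
st()"
```

```text
eef_pos: [0.5662, 0.0815, 0.0342]
force: [-0.4, 0.1, 0.2]
eef_pos: [0.566, 0.0805, 0.0332]
force: [0.1, -0.1, -0.2]
eef_pos: [0.5661, 0.0802, 0.0326]
force: [-0.4, 0.7, 2.8]
t 18.2 pos [0.5661 0.0802 0.0326] rot [-3.1404e+00  1.0000e-04  1.2834e+00] chassis mm x,y [58.  0.] F u,v,z [0.57 0.54 2.77] w 0.0002
```

```bash
python3 -m creep '[[[0,0,-0.02,0],[0,0,-0.045,0],[0.007,-0.02,-0.047,0],[0.014,-0.045,-0.047,0],[0.027,-0.07,-0.047,0],[0.027,-0.07,-0.047,0]]]'
python3 - <<'E'
from h import *
to(85,70,.042,0)
print(r.get_obs()["joint_positions"])
plate('f1')
q=onz("top",(190+235/5,190+195/5),.095)[:2]-O;print("motor",q@U,q@V)
for n in["e3","f1"]:
    print(n,[ (lambda t:(float(t[0]),float(t[1])))(prof(f"pics/{n}.png",y)) for y in(-16,-12,0,10)])
E
```

```text
clock: 18.8
eef_pos: [0.5038, 0.1287, 0.0799]
eef_rot: [-3.139, -0.001, 1.288]
force: [0.1, 0.1, 0.9]
grip_width: -0.0
t 18.8 pos [0.5038 0.1287 0.0799] rot [-3.1388e+00 -6.0000e-04  1.2877e+00] chassis mm x,y [87.  73.4] F u,v,z [ 0.14 -0.11  0.91] w -0.0
shift tool [-0.002   0.0034  0.0379] turn 0.0031
[-0.09235659  0.44347535 -0.34244612  1.95020594  0.20259025  0.78280936
 -0.83185413]
area 637.0 cen [321.96 272.3 ] quad [[321, 251], [337, 268], [327, 290], [306, 283]]
motor 0.13965771096627627 -0.0008353414487506164
e3 [(-5.75, 92.75), (-6.5, 93.5), (-5.75, 93.75), (-6.0, 93.0)]
f1 [(8.75, 92.75), (11.5, 93.5), (20.0, 93.75), (26.25, 93.0)]
```

View pics/f1.png

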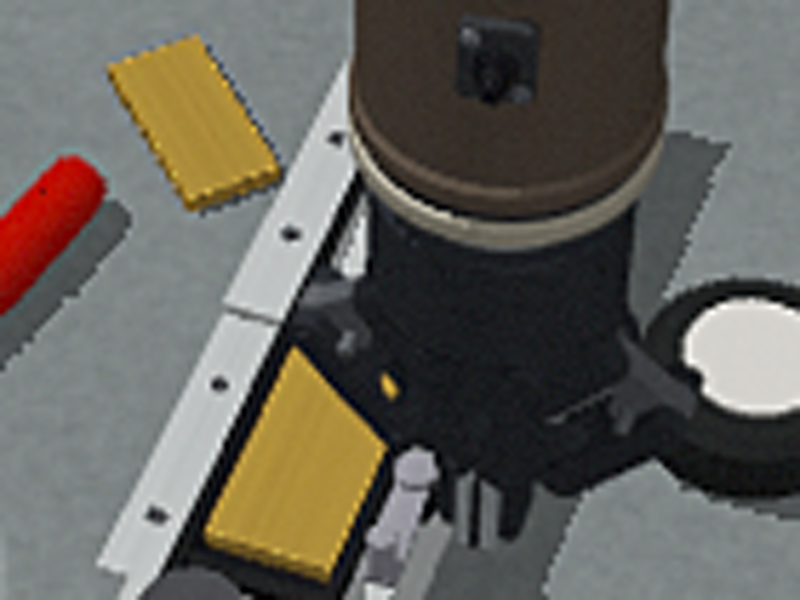

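```bash
python3 -m creep '[[[-0.002,0.0034,0.012,0],[-0.002,0.0034,0.024,0],[-0.002,0.0034,0.034,0],[-0.002,0.0034,0.038,0],[-0.002,0.0034,0.038,0]]]'
python3 - <<'E'
from h import *
to(85,62,.042,0)
plate('f2')
E
```

```text
clock: 19.35
eef_pos: [0.5076, 0.1238, 0.0407]
eef_rot: [-3.138, 0.001, 1.286]
force: [-0.8, 0.2, -0.1]
grip_width: 0.0002
t 19.35 pos [0.5076 0.1238 0.0407] rot [-3.1383e+00  1.0000e-03  1.2859e+00] chassis mm x,y [83.4 68.4] F u,v,z [-0.05  0.83 -0.1 ] w 0.0002
shift tool [ 0.0016  0.0064 -0.0013] turn 0.0013
area 430.0 cen [319.64 276.44] quad [[333, 277], [327, 290], [306, 283], [317, 259]]
```

View pics/f2.png

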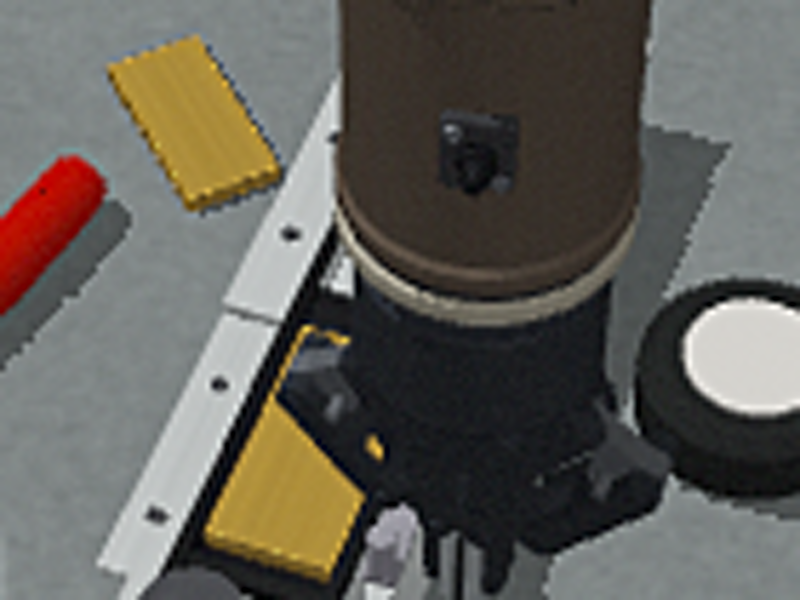

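```bash
python3 -m creep '[[[0.001,0.003,-0.0013,0],[0.001,0.006,-0.0013,0],[0.001,0.009,-0.0013,0],[0.001,0.012,-0.0013,0],[0.001,0.015,-0.0013,0],[0.0005,0.018,-0.0013,0],[0,0.021,-0.0013,0],[-0.001,0.024,-0.0013,0]]]'
python3 - <<'E'
from h import *
to(79,35,.042,0)
im=r.capture("side")[:,:,::-1];cv2.imwrite("pics/f3.png",cv2.resize(im[230:320,270:390],(800,600),interpolation=cv2.INTER_CUBIC))
E
```

```text
clock: 20.2
eef_pos: [0.5308, 0.1165, 0.0426]
eef_rot: [-3.139, 0.0, 1.286]
force: [-1.2, 1.8, 0.4]
grip_width: 0.0
t 20.2 pos [0.5308 0.1165 0.0426] rot [-3.1390e+00  2.0000e-04  1.2863e+00] chassis mm x,y [82.9 44.1] F u,v,z [1.36 1.67 0.36] w 0.0
shift tool [-0.0039  0.009   0.0006] turn 0.0017
```

View pics/f3.png

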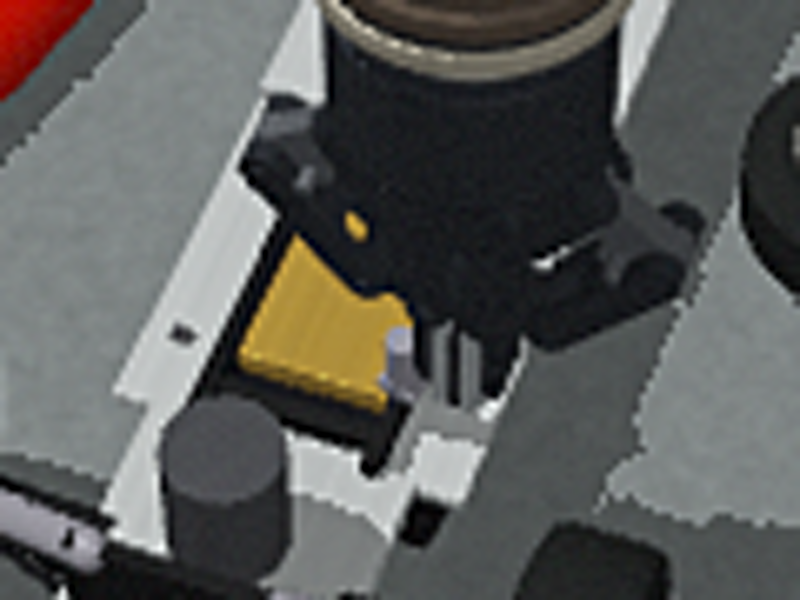

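```bash
python3 -m creep '[[[-0.001,0.003,0.0006,0],[-0.002,0.006,0.0006,0],[-0.004,0.009,0.0006,0],[-0.007,0.012,0.0006,0],[-0.01,0.015,0.0006,0],[-0.012,0.018,0.0006,0],[-0.012,0.018,0.0006,0]]]'
python3 - <<'E'
from h import *
to(72,26,.042,0)
im=r.capture("side")[:,:,::-1];cv2.imwrite("pics/f4.png",cv2.resize(im[230:320,270:390],(800,600),interpolation=cv2.INTER_CUBIC))
E
```

```text
clock: 20.95
eef_pos: [0.5453, 0.0982, 0.0418]
eef_rot: [-3.139, 0.001, 1.285]
force: [-0.9, -1.0, 1.1]
grip_width: 0.0003
t 20.95 pos [0.5453 0.0982 0.0418] rot [-3.1393e+00  1.2000e-03  1.2845e+00] chassis mm x,y [69.5 25. ] F u,v,z [-1.19  0.6   1.07] w 0.0003
shift tool [ 0.0025 -0.001  -0.0002] turn -0.0001
```

View pics/f4.png

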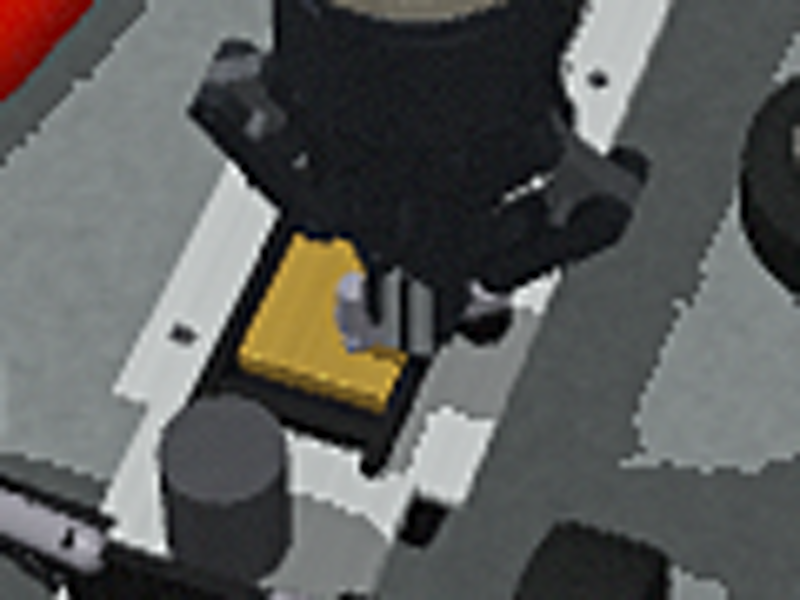

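Run:
```python
from h import *
q=onz("side",(322.8,272.75),.0825)[:2]-O;print(q@U,q@V)
to(94,29,.042,0)
```

```text
0.07290112467725766 0.006238779248935719
t 21.0 pos [0.5453 0.0985 0.0419] rot [-3.1395e+00  1.1000e-03  1.2847e+00] chassis mm x,y [69.7 25.1] F u,v,z [-0.16  0.63 -0.76] w -0.0002
shift tool [ 0.0243 -0.0039 -0.0001] turn 0.0001
```

```bash
python3 -m creep '[[[0,-0.005,0,0],[0.01,-0.005,0,0],[0.024,-0.005,0,0],[0.024,-0.004,0,0],[0.024,0.008,0,0],[0.024,0.022,0,0],[0.024,0.022,0,0]]]'
python3 - <<'E'
from h import *
to(60,0,.042,0)
im=r.capture("side")[:,:,::-1];cv2.imwrite("pics/f5.png",cv2.resize(im[230:320,270:390],(800,600),interpolation=cv2.INTER_CUBIC))
E
```

```text
clock: 21.7
eef_pos: [0.5756, 0.1137, 0.0417]
eef_rot: [-3.141, 0.001, 1.282]
force: [1.1, -1.3, -0.8]
grip_width: -0.0
t 21.7 pos [0.5756 0.1137 0.0417] rot [-3.1412e+00  1.2000e-03  1.2825e+00] chassis mm x,y [92.9  0.3] F u,v,z [-0.95 -1.44 -0.77] w -0.0
shift tool [-0.0329  0.0004 -0.0003] turn -0.0021
```

View pics/f5.png

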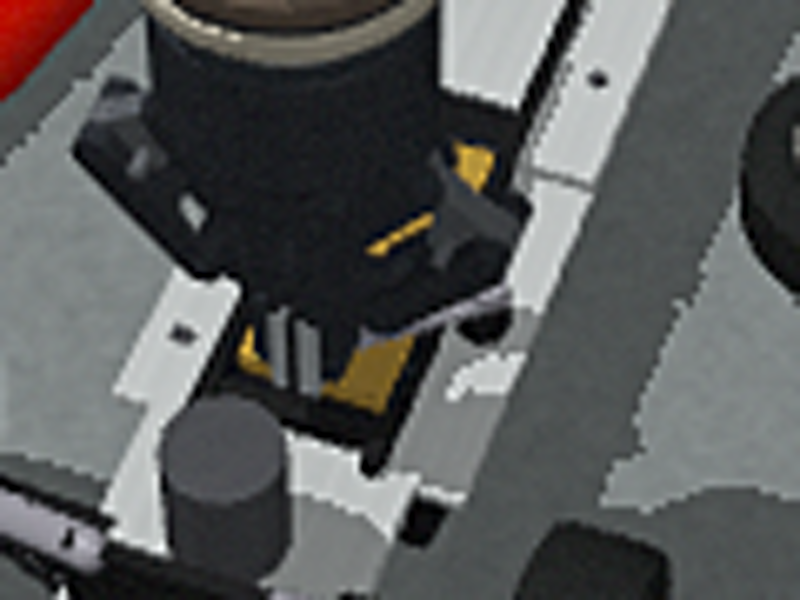

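```bash
python3 -m creep '[[[-0.003,0,0,0],[-0.006,0,0,0],[-0.01,0,0,0],[-0.014,0,0,0],[-0.018,0,0,0],[-0.022,0,0,0],[-0.025,0,0,0],[-0.028,0,0,0]]]'; python3 -c "
from h import *
to(60,0,.042,0)"; python3 -m creep '[[[-0.001,0,0,0],[-0.002,0,0,0],[-0.003,0,0,0]]]'
python3 - <<'E'
from h import *
to(60,0,.042,0)
im=r.capture("side")[:,:,::-1];cv2.imwrite("pics/f6.png",cv2.resize(im[230:320,270:390],(800,600),interpolation=cv2.INTER_CUBIC))
E
```

```text
clock: 22.55
eef_pos: [0.5663, 0.0873, 0.0418]
eef_rot: [-3.14, 0.001, 1.283]
force: [1.8, 1.7, 0.1]
grip_width: -0.0
t 22.55 pos [0.5663 0.0873 0.0418] rot [-3.1403e+00  1.1000e-03  1.2830e+00] chassis mm x,y [64.9  1.8] F u,v,z [ 2.14 -1.23  0.09] w -0.0
shift tool [-0.0049  0.0018 -0.0002] turn -0.0016
clock: 22.85
eef_pos: [0.5656, 0.0852, 0.0418]
eef_rot: [-3.14, -0.0, 1.284]
force: [2.9, 5.9, -1.4]
grip_width: 0.0002
t 22.85 pos [0.5656 0.0852 0.0418] rot [-3.1404 -0.      1.2835] chassis mm x,y [62.7  1.9] F u,v,z [ 6.48 -1.11 -1.37] w 0.0002
shift tool [-0.0027  0.0019 -0.0002] turn -0.0011
```

View pics/f6.png

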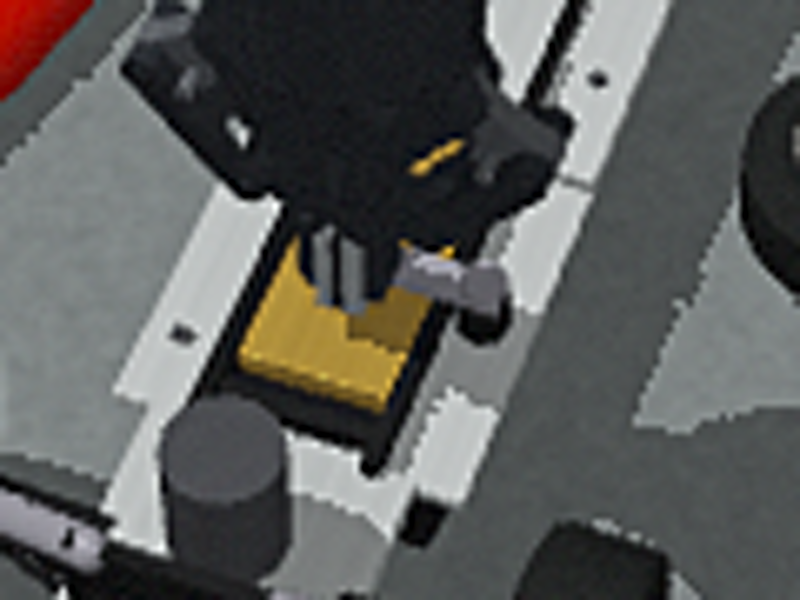

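```bash
python3 -m creep '[[[-0.0005,0,0,0],[-0.001,0,0,0],[-0.001,0,0,0]]]'; python3 -c "
from h import *
st()"; python3 -m creep '[[[-0.001,0,0,0],[-0.001,0,0,0]]]'; python3 -c "
from h import *
st()"
```

```text
clock: 23.2
eef_pos: [0.5655, 0.0852, 0.0419]
eef_rot: [-3.141, -0.001, 1.284]
force: [2.9, 5.7, -0.8]
grip_width: -0.0
t 23.2 pos [0.5655 0.0852 0.0419] rot [-3.1407e+00 -1.3000e-03  1.2844e+00] chassis mm x,y [62.7  2. ] F u,v,z [ 6.29 -1.17 -0.85] w -0.0
clock: 23.4
eef_pos: [0.5655, 0.0852, 0.0419]
eef_rot: [-3.141, -0.003, 1.285]
force: [4.0, 4.5, -1.6]
grip_width: -0.0001
t 23.4 pos [0.5655 0.0852 0.0419] rot [-3.1410e+00 -2.6000e-03  1.2851e+00] chassis mm x,y [62.7  2. ] F u,v,z [ 5.44 -2.57 -1.63] w -0.0001
```

```bash
python3 -m creep '[[[-0.0015,0,0,0],[-0.0025,0,0,0],[-0.0025,0,0,0]]]'; python3 -c "
from h import *
st()"
```

```text
clock: 23.7
eef_pos: [0.5655, 0.0851, 0.0421]
eef_rot: [3.141, -0.006, 1.287]
force: [4.8, 8.4, -3.4]
grip_width: -0.0001
t 23.7 pos [0.5655 0.0851 0.0421] rot [ 3.1414 -0.0057  1.2867] chassis mm x,y [62.6  1.9] F u,v,z [ 9.43 -2.2  -3.41] w -0.0001
```

At the stop (9 N, no motion). Back off and look.

```bash
python3 -m creep '[[[0.004,0,0,0],[0.01,0,-0.004,0],[0.014,0,-0.02,0],[0.014,0,-0.045,0],[0.0,0.0,-0.08,0],[-0.04,0,-0.11,0],[-0.08,0,-0.11,0],[-0.12,0,-0.11,0]]]'; python3 -m creep '[[[-0.04,0.0,-0.03,0],[-0.08,0,-0.06,0],[-0.12,0,-0.06,0],[-0.16,0,-0.06,0],[-0.19,0,-0.06,0],[-0.19,0,-0.06,0]]]'
python3 - <<'E'
from h import *
st();plate('g1')
print([ (lambda t:(float(t[0]),float(t[1])))(prof("pics/g1.png",y)) for y in(-18,-16,-12,0,14,17)])
im=r.capture("top")[:,:,::-1];cv2.imwrite("pics/g1t.png",cv2.resize(im[190:310,190:350],(800,600),interpolation=cv2.INTER_CUBIC))
cv2.imwrite("pics/g1s.png",r.capture("side")[:,:,::-1])
E
```

```text
clock: 24.5
eef_pos: [0.5312, -0.0322, 0.1526]
eef_rot: [3.14, -0.005, 1.287]
force: [-0.2, -1.0, -1.0]
grip_width: 0.0002
clock: 25.1
eef_pos: [0.475, -0.22, 0.2114]
eef_rot: [-3.141, -0.002, 1.279]
force: [-0.1, -0.1, 0.6]
grip_width: -0.0004
t 25.1 pos [ 0.475  -0.22    0.2114] rot [-3.1410e+00 -2.4000e-03  1.2792e+00] chassis mm x,y [-255.6    2.6] F u,v,z [-0.07  0.03  0.6 ] w -0.0004
area 696.0 cen [324.31 268.03] quad [[323, 247], [343, 253], [327, 289], [306, 283]]
[(-5.5, 93.0), (-5.75, 92.5), (-6.5, 93.5), (-5.75, 93.75), (-5.5, 93.25), (-6.25, 93.0)]
```

View pics/g1.png

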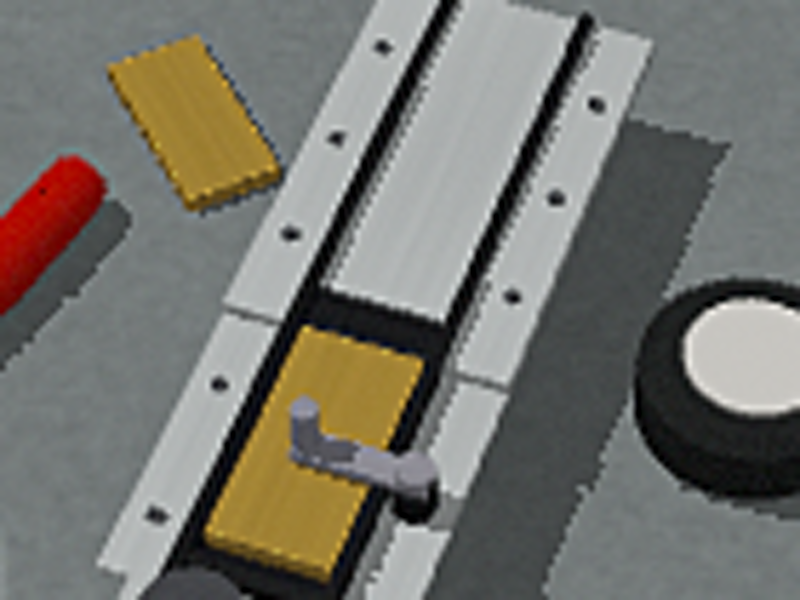

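View pics/g1t.png

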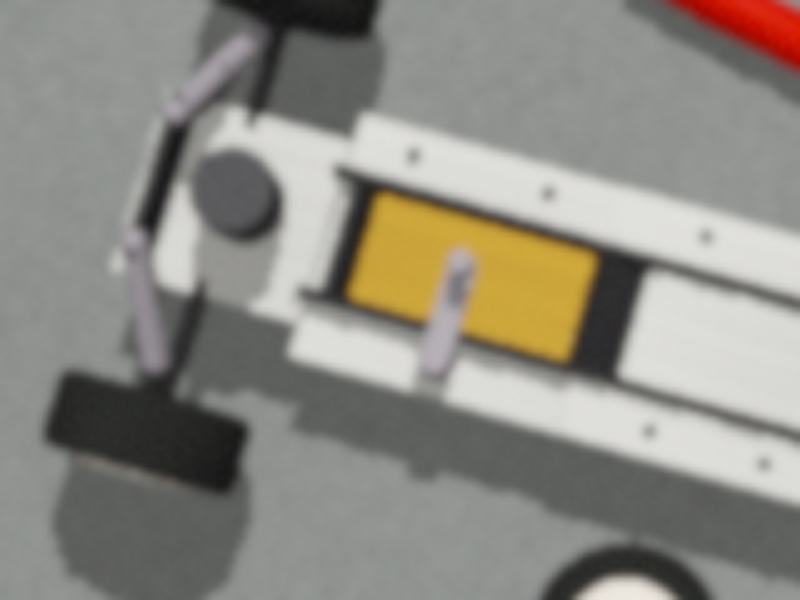

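View pics/g1s.png

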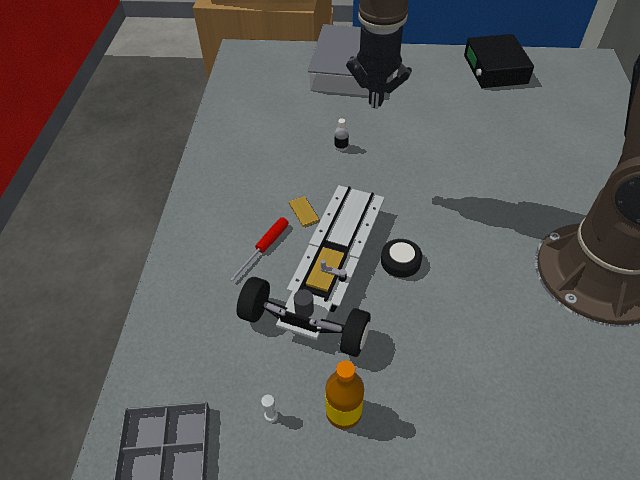

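Run:
```python
from h import *
def k(n,uv,z):
    q=onz(n,uv,z)[:2]-O;return np.array([1e3*(q@U),1e3*(q@V)])
po=k("top",(190+461/5,190+258/5),.0825);pv=k("top",(190+433/5,190+370/5),.0625)
ps=k("side",(270+304/5.714,190+405/5.714),.0825)
print("post top/side",po,ps,"pivot",pv,"angle",np.arctan2(39-po[1],po[0]-45),np.arctan2(*(-(po-pv))[::-1]*[1,-1]))
c=[k("top",(190+a/5,190+b/5),.0565) for a,b in((375,193),(345,300),(600,250),(573,362))]
print("plate corners",np.round(c,1).tolist(),"centre",np.mean(c,0))
r.job_done()
```

```text
post top/side [44.87177369 -2.48031009] [46.22641735 -2.81500675] pivot [44.65401701 44.01933294] angle 1.5738875741423932 1.5661133857046727
plate corners [[89.8, -21.5], [89.1, 25.5], [-8.3, -24.3], [-10.4, 24.4]] centre [40.04472508  1.01795702]
the job is handed in; nothing more can be done
```

The job is done and handed in at about 25 s of the 64 s. The brass weight lies flat in the pocket and the clip is swung across it to its stop. `job_done()` gives no verdict, so the results below are my own checks.

**What I did**
- **Sliding the weight:** I pushed it from its rear end with the fingers shut, using about 1 to 3 N. I fed it in 1 mm steps near the end, until its tail fell off the crest and the push rose to about 2.8 N, then stopped.
- **Swinging the clip:** I pushed the post sideways and then backward until it stopped moving under about 9 N. Then I lifted clear.

**Last checks**
- **Weight flat:** I touched its top near the tail and nearer the front. Both touches came at the same height, 6.4 mm above where the fingers had touched the deck (6.5 mm expected when seated). The side picture shows it did not move while the clip was swung.
- **Weight position:** its centre is at about x = 40 to 42 mm, so 7 to 9 mm from the nominal pocket centre (limit 15 mm). The tray seems to sit about 7 mm behind nominal.
- **Clip:** the pictures put it at about 1.57 rad.
- **Forces and surroundings:** the highest force I read was 16 N, against the deck. The last pictures show the other items where they were and the arm clear of everything.

**What disagreed**
- **Fingertip height:** the real fingertips sat about 24 mm higher than the reported tool position. I noticed it in the pictures and shadows, measured it by touching the deck, and worked from that.
- **Side camera:** it read about 3 mm off from the top camera.
- **Clip stop:** it came about 3 mm earlier than I had computed, but the pictures put the clip within about 0.01 rad of the stop.

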